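# Pack the finished valves and close the transit case

### The job

Sort the brass valves lying on the bench: slide back the half-open cover of the grey transit case and put every finished valve (the ones wearing their black cap) inside the compartment, and drop every valve whose cap is missing into the wire basket. Once all the finished valves are in, slide the cover fully shut, and then swing the clamp arm down onto it as far as it goes. Leave the other things on the bench where they are.

Things in the scene. Friction and masses are not known exactly. Their poses are not given: they have to be found in the camera images.
- valve1: finished valve 1 of up to 3: brass valve lying on the table. Square body 30 x 26 x 26 mm, axis x; threaded neck (dia. 25, 20 long) on its -x face, a black plastic cap (diameter 22, 20 long) on +x, outlet stub (dia. 12, 10 long) on +z (up at the start). Origin: centre of the square body, 13 mm above the table. 70 mm long, 0.12-0.22 kg; None also if absent.
- valve2: finished valve 2 of up to 3: brass valve lying on the table. Square body 30 x 26 x 26 mm, axis x; threaded neck (dia. 25, 20 long) on its -x face, a black plastic cap (diameter 22, 20 long) on +x, outlet stub (dia. 12, 10 long) on +z (up at the start). Origin: centre of the square body, 13 mm above the table. 70 mm long, 0.12-0.22 kg; None also if absent.
- valve3: finished valve 3 of up to 3: brass valve lying on the table. Square body 30 x 26 x 26 mm, axis x; threaded neck (dia. 25, 20 long) on its -x face, a black plastic cap (diameter 22, 20 long) on +x, outlet stub (dia. 12, 10 long) on +z (up at the start). Origin: centre of the square body, 13 mm above the table. 70 mm long, 0.12-0.22 kg; None also if absent.
- reject1: reject valve 1 of up to 3, its cap missing: brass valve lying on the table. Square body 30 x 26 x 26 mm, axis x; threaded neck (dia. 25, 20 long) on its -x face, a thin bare brass stem (diameter 8, 12 long) on +x, outlet stub (dia. 12, 10 long) on +z (up at the start). Origin: centre of the square body, 13 mm above the table. 62 mm long, 0.12-0.22 kg; None also if absent.
- reject2: reject valve 2 of up to 3, its cap missing: brass valve lying on the table. Square body 30 x 26 x 26 mm, axis x; threaded neck (dia. 25, 20 long) on its -x face, a thin bare brass stem (diameter 8, 12 long) on +x, outlet stub (dia. 12, 10 long) on +z (up at the start). Origin: centre of the square body, 13 mm above the table. 62 mm long, 0.12-0.22 kg; None also if absent.
- reject3: reject valve 3 of up to 3, its cap missing: brass valve lying on the table. Square body 30 x 26 x 26 mm, axis x; threaded neck (dia. 25, 20 long) on its -x face, a thin bare brass stem (diameter 8, 12 long) on +x, outlet stub (dia. 12, 10 long) on +z (up at the start). Origin: centre of the square body, 13 mm above the table. 62 mm long, 0.12-0.22 kg; None also if absent.
- case: grey transit case, fixed, 107 (x) x 376 (y) x 66 (z) mm. Origin: on the table under the centre of its open-topped compartment, 95 (x) x 176 (y) inside, floor at z = 6, walls 6 thick, tops at z = 66. Towards -y (y = -88 to -282) a solid deck of the same height, over which the cover slides open; on the +y end (y = 94 to 112) a clamp bracket 34 (x) wide, 108 tall.
- cover (a joint): sliding flat cover of the case, 98 x 184 x 5 mm aluminium, top 73 mm above the table. 0 = fully shut over the compartment, 0.185 m = fully open; it opens along the case's -y. 1.5 N of sliding friction, stays where left.
- cover_grip (a point): centre of the cover's black grip, a block 50 (x) x 14 (y) mm standing 24 mm up from the cover; this point is 10 mm below its top, 87 mm above the table. Case axes. With the cover shut it lies 20 mm from the compartment's centre towards -y.
- clamp (a joint): hold-down clamp arm. 0 = down (arm level over the cover, its rubber foot on it, at the stop), 1.57 = upright, up to 3.0 = folded outwards beyond the case's +y end. Stiff hinge (about 1 N at the handle), stays where left. Starts folded outwards.
- clamp_handle (a point): point on the axis of the clamp arm's round rubber handle (diameter 14, 42 mm long, along the arm), 82 mm from the hinge and 13 mm from the arm's end. The arm moves in the case's y-z plane.
- clamp_hinge (a point): centre of the clamp's hinge, axis along the case's x, 100 mm above the table, 103 mm from the compartment's centre towards the case's +y.
- basket: square steel wire basket for rejects, fixed, 150 x 150 mm, 70 tall, walls 5, floor 4, open on top. Origin under its centre. It may stand left or right; the cardboard box full of loose black caps on the other side is not it.
- sealant: bystander, leave alone: white plastic bottle, 32 mm diameter, 70 tall. Origin: centre of its underside.
- tape: bystander, leave alone: tape roll lying flat, 60 mm diameter, 24 tall. Origin: centre of its underside.
- lever: bystander, leave alone: loose black lever, 110 x 20 x 8 mm. Origin: centre of its underside at mid-length or near it.
- driver: bystander, leave alone: screwdriver, 180 mm long. Origin: centre of its underside at mid-length or near it.
- spanner: bystander, leave alone: spanner, 170 mm long. Origin: centre of its underside at mid-length or near it.
- paste: bystander, leave alone: tin can, 70 mm diameter, 80 tall. Origin: centre of its underside.
- gauge: bystander, leave alone: steel block, 50 x 90 x 30 mm. Origin: centre of its underside.
Not all that is in view belongs to the job. What is shaped like the reject2 but red is not meant. Leave any pink look-alike of the valve2 alone.

How it is judged:
By the outcome, as a careful person would: the job done as asked, in the order asked, and still so for the second after the job is handed in, with the robot touching nothing.
Of valve1, valve2, valve3 only 2 to 3 are there at a start; the rules pass over those that are not, and their reading is None.
Of reject1, reject2, reject3 only 1 to 3 are there at a start; the rules pass over those that are not, and their reading is None.
At some moment in a run one of valve1, valve2, valve3, reject1, reject2, reject3 may be knocked a few centimetres aside while the robot is not near it.
Once in a run the grip may slacken for a moment while it holds something.
It also fails if it takes over 210 s, if anything falls off the work surface, if the arm or the gripper's body presses on something with over 40 N, if the wrist force passes 120 N, or if a joint passes its speed limit or range.

### The arm

A 6-joint arm with a two-finger parallel gripper is mounted at the origin on the work surface. World frame = base frame: x ahead of the robot, y to its left, z up, the work surface at z = 0. Lengths are in m, angles in rad, forces in N, time in s.
With the tool pointing down it reaches from about 0.225 to 0.875 m from the base axis. Payload 3.4 kg.
Tool frame: the origin (TCP) lies at the very end of the fingers, on their centre line; the grasp point (between the pads) lies 19 mm behind it; z points along the fingers, y is the line along which they close (so a half turn about z gives the same grasp; the last joint's range is limited). The gripper opens to 85 mm and grips with 20 to 120 N. Pads are 22 mm wide; open, the fingers measure 114 mm over their backs; the gripper's body (76 mm by 85 mm) begins 54 mm behind the grasp point. The pads swing forward as they close: fully open they stand 13 mm farther back than shut.
Start: joints at [-1.399, 0.276, 1.505, -0, 1.361, -0.121], TCP at [0.166, -0.551, 0.231] pointing down, gripper open.
Joint ranges: [-2.89, 2.89], [-0.75, 2.08], [0.22, 2.7], [-1.18, 4.32], [0.11, 2.71], [-2.7, 2.7]. Speed limits (rad/s): [2.57, 2.57, 3.14, 3.14, 3.14, 3.14].

### API

Orientations are given as a unit quaternion [x, y, z, w].
In Python, from bench import get_state, snapshot, camera_model, close_job gives the robot as it stands.
- The arm moves only by the tool servo_tool, never from a script. Its argument "deltas" is a list that holds one entry, the list of rows, each a list of 5 numbers: the shift along the tool's x, y, z in units of 0.04 m (1.0 is 0.04 m), then the turn about the tool's z in units of pi/2 rad (1.0 is pi/2 rad), then the opening, from 0 (shut) to 1 (fully open). A call has exactly 5 rows; each row shifts and turns the commanded pose from where the row before left it, along the tool's axes as they then stand; what a row does not reach is not made up. A row lasts 1/12 s, in which the tool goes at most 41.7 mm and 7.16 degrees, less where a joint would pass 70% of its speed; a pose out of reach is approached as far as the arm can. A call with a number of a shift or a turn outside -1 to 1 is refused whole. A call with a gripper value outside its range is refused whole. The fingers move at their own pace and stop on an object; "squeeze" is the grip in N (left out, the last holds). Time passes only in rows, so rows that do not move let the fingers close, or fill a call up. It gives the time, the measured TCP pose, the force, the opening and the grip force at its end, in the units of the state.
- get_state(): the state, without advancing time (a new reading comes with each control period).
- snapshot(name): name is "scene" or "top"; returns (picture, depth): 384x512x3 uint8, red, green, blue; 384x512 float32, m along the optical axis (not along the pixel's ray), 0 where there is no reading.
- camera_model(name): a dict with "fov_y" (degrees; the focal length in pixels is half the picture's height over the tangent of half this angle, whatever the lens; pixels are square), "cx", "cy" (the principal point, pixels), "rvec" (rotation vector, rad) and "tvec" (3), from world to camera coordinates, as OpenCV has them. Camera axes: x right, y down, z forward; pixel columns grow to the right and rows downward; lengths in m; the calibration is good to about 2 mm. A picture is of the moment at which its call begins. camera_model takes no time and is no camera call.
- close_job(): hands the job in; it is judged then, once.
The state is a dict: "time_s": time; "joints": joint angles; "qd": joint speeds; "tau": joint torques, N m; "tool_pos": TCP position; "tcp_rot": TCP orientation; "wrist_force": force on the tool from outside, world axes, zero at the start; "wrist_torque": the same for the moment, N m; "grip_width": finger opening in m; "gripper_force": force on a finger pad.
Only numpy, scipy, OpenCV 4.12 (cv2) and the standard library are available. Lean on these libraries where they do the work, as an engineer would, in place of code of your own. Each camera call takes 0.05 s, during which the arm holds its last target. There are 200 camera calls.

## Working session

There is one attempt and no reset: what is moved stays moved. The work goes in short steps, Python scripts to look and compute and a tool call to move; the robot and the scene stay as the last step left them, time stands still between calls to the robot, and variables do not carry over. Pictures are saved under pics/ and viewed, at most 14 in all, crops included, and the job is handed in when it is done.

Besides the shell and the picture viewer there is one more tool, called after "Request:" by a JSON object that holds its "name" and its "arguments". servo_tool: Moves the arm, as the interface text tells. Shifts and turns lie within -1 to 1; 1 stands for 0.04 m of shift or pi/2 rad of turn. Its arguments: {"type":"object","properties":{"deltas":{"type":"array"},"squeeze":{"type":"number"}},"required":["deltas"]}

```bash
mkdir -p pics; ls; cat > h.py <<'E'
import numpy as np, cv2
from bench import get_state, snapshot, camera_model, close_job
def cam(n):
    m=camera_model(n); f=192/np.tan(np.radians(m["fov_y"])/2)
    K=np.array([[f,0,m["cx"]],[0,f,m["cy"]],[0,0,1]]); R=cv2.Rodrigues(np.array(m["rvec"],float))[0]
    return K,R,np.array(m["tvec"],float)
def onplane(n,uv,z):
    K,R,t=cam(n); uv=np.atleast_2d(uv).astype(float)
    d=(np.c_[uv,np.ones(len(uv))]@np.linalg.inv(K).T)@R; c=-R.T@t
    return c+d*((z-c[2])/d[:,2])[:,None]
def proj(n,P):
    K,R,t=cam(n); q=(np.atleast_2d(P)@R.T+t)@K.T; return q[:,:2]/q[:,2:]
def cloud(n,D):
    K,R,t=cam(n); v,u=np.mgrid[:384,:512]
    p=np.stack([(u-K[0,2])/K[0,0]*D,(v-K[1,2])/K[1,1]*D,D],-1); return (p-t)@R
E
python3 - <<'E'
from h import *
for n in("scene","top"):
    I,D=snapshot(n); np.savez(f"pics/{n}0.npz",I=I,D=D)
    cv2.imwrite(f"pics/{n}0.png",cv2.resize(I[:,:,::-1],(800,600),interpolation=cv2.INTER_CUBIC))
    K,R,t=cam(n); print(n,camera_model(n), -R.T@t)
print(get_state())
E
```

```text
pics
scene {'fov_y': 52.7555972535811, 'cx': 255.53927826413437, 'cy': 195.62190670502065, 'rvec': array([ 0.68491725,  2.69220306, -1.00035975]), 'tvec': array([ 0.44768757, -0.12532946,  1.19181756])} [0.82637272 0.54512163 0.81025383]
top {'fov_y': 42.936793055513, 'cx': 258.53930237754895, 'cy': 192.14836795274996, 'rvec': array([ 2.11986236, -2.094552  ,  0.2324473 ]), 'tvec': array([-0.00178249,  0.50076244,  1.22608099])} [0.22400377 0.00507069 1.30531123]
{'time_s': 0.1, 'joints': array([-1.39901760e+00,  2.76535512e-01,  1.50600414e+00,  3.85378170e-07,
        1.36070377e+00, -1.21036328e-01]), 'qd': array([-0.00111345, -0.0040761 , -0.00087944,  0.00010335, -0.00161722,
        0.00060984]), 'tau': array([ 1.07447551e-03, -4.17699301e+01, -2.46404582e+01, -2.01407242e-04,
        5.71025404e-03,  7.70411447e-06]), 'tool_pos': array([ 0.16586698, -0.55006622,  0.23052503]), 'tcp_rot': array([ 9.89301218e-01,  1.45884953e-01, -2.07503596e-05, -8.25122470e-04]), 'wrist_force': array([ 0.1968644 ,  0.39531413, -0.27210663]), 'wrist_torque': array([-0.03366546,  0.04646919, -0.04571781]), 'gripper_force': 0.0, 'grip_width': 0.08572531342967918}
```

View pics/scene0.png

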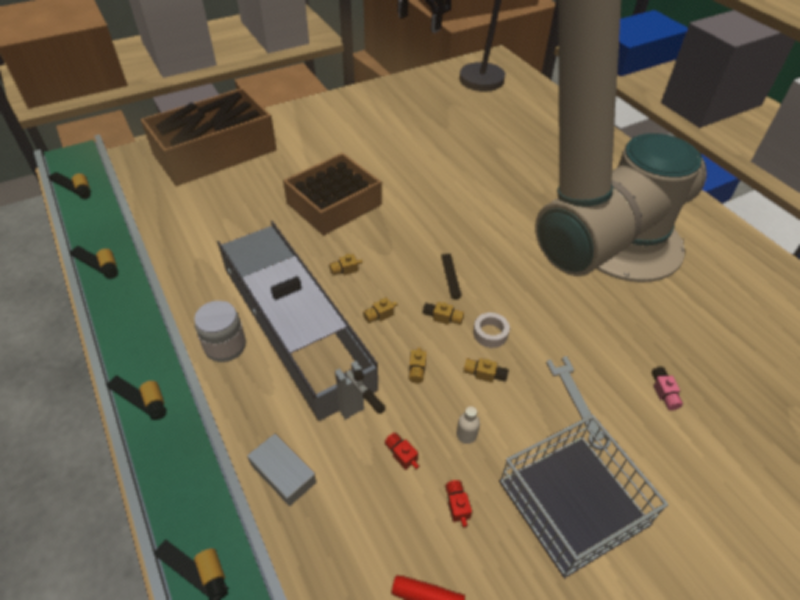

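View pics/top0.png

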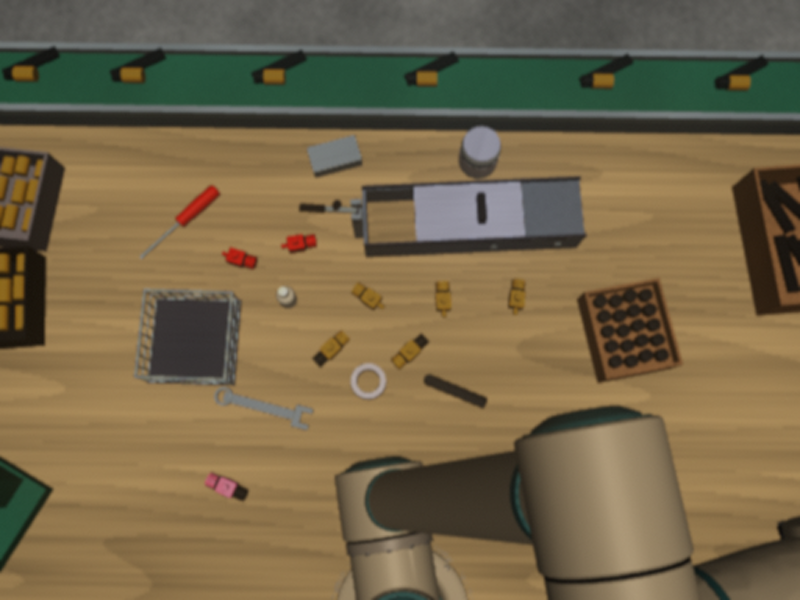

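The scene shows two capped valves, at top (332,348) and (410,350) in the 800-px view. Three rejects with bare stems are at (368,296), (443,296) and (517,295). The look-alikes are red valves at (240,258) and (300,242), a pink capped one at (226,487), brass parts in side boxes and on the conveyor, and loose caps in the carton at (630,330). The wire basket is at (188,337), with the case at (470,215). Next I'll measure these and take a close crop.

```bash
cat >> h.py <<'E'
def find(n="top",I=None,D=None,show=False):
    """valves on table: body centre, axis angle (toward cap/stem), capped?"""
    if I is None: I,D=snapshot(n)
    P=cloud(n,D); H=cv2.cvtColor(I,cv2.COLOR_RGB2HSV); out=[]
    brass=(H[...,0]>14)&(H[...,0]<28)&(H[...,1]>170)&(H[...,2]>60)
    hgt=(P[...,2]>0.006)&(P[...,2]<0.045)&(D>0)
    ws=(P[...,0]>.15)&(P[...,0]<.72)&(abs(P[...,1])<.47)
    m=(hgt&ws).astype(np.uint8)
    k,L,S,C=cv2.connectedComponentsWithStats(m)
    for i in range(1,k):
        s=L==i
        if not 60<S[i,4]<900 or (s&brass).sum()<0.25*S[i,4]: continue
        p=P[s]; dark=(s&(H[...,2]<55)); st=p[p[:,2]>0.030]
        (u,v),(w,h),a=cv2.minAreaRect(p[:,:2].astype(np.float32)*1000)
        X=p[:,:2]-p[:,:2].mean(0); e=np.linalg.svd(X,full_matrices=False)[2][0]
        out.append(dict(px=C[i].round(0),n=S[i,4],mid=p[:,:2].mean(0).round(4),rect=(round(u),round(v),round(w),round(h)),stub=st[:,:2].mean(0).round(4) if len(st) else None,nst=len(st),zmax=p[:,2].max().round(3),ax=np.degrees(np.arctan2(e[1],e[0])).round(1),dark=dark.sum(),dc=P[dark][:,:2].mean(0).round(3) if dark.any() else None))
    return out
E
python3 - <<'E'
from h import *
z=np.load("pics/top0.npz"); I,D=z["I"],z["D"]
for o in find("top",I,D): print(o)
z2=np.load("pics/scene0.npz")
for o in find("scene",z2["I"],z2["D"]): print("S",o)
P=cloud("top",D)
# case: points at height 60-80mm; basket
ws=(P[...,0]>.4)&(P[...,0]<.72)&(abs(P[...,1])<.47)
for lo,hi in((.060,.069),(.070,.076),(.08,.125)):
    m=(P[...,2]>lo)&(P[...,2]<hi)&ws
    k,L,S,C=cv2.connectedComponentsWithStats(m.astype(np.uint8))
    for i in range(1,k):
        if S[i,4]>25: print(lo,hi,C[i].round(),S[i,4],[round(float(v),4) for v in np.r_[cv2.minAreaRect(P[L==i][:,:2].astype(np.float32)*1000)[0],cv2.minAreaRect(P[L==i][:,:2].astype(np.float32)*1000)[1],cv2.minAreaRect(P[L==i][:,:2].astype(np.float32)*1000)[2]]],P[L==i][:,2].mean().round(4))
b=(P[...,2]>.055)&(P[...,2]<.08)&(P[...,1]>.2)&(P[...,1]<.47)&(P[...,0]<.45)&(P[...,0]>.15)
print("basket",b.sum(),cv2.minAreaRect(P[b][:,:2].astype(np.float32)*1000))
c=I[165:255,190:345,::-1]; cv2.imwrite("pics/crop1.png",cv2.resize(c,(775,450),interpolation=cv2.INTER_CUBIC))
E
```

```text
{'px': array([330., 189.]), 'n': np.int32(196), 'mid': array([ 0.5183, -0.1895]), 'rect': (517, -189, 26, 62), 'stub': array([ 0.5126, -0.1905]), 'nst': 23, 'zmax': np.float64(0.04), 'ax': np.float64(173.9), 'dark': np.int64(0), 'dc': None}
{'px': array([235., 190.]), 'n': np.int32(200), 'mid': array([0.5141, 0.0681]), 'rect': (516, 64, 61, 32), 'stub': array([0.5113, 0.0626]), 'nst': 19, 'zmax': np.float64(0.04), 'ax': np.float64(-125.4), 'dark': np.int64(0), 'dc': None}
{'px': array([283., 190.]), 'n': np.int32(197), 'mid': array([ 0.5136, -0.0624]), 'rect': (513, -63, 60, 25), 'stub': array([ 0.5101, -0.062 ]), 'nst': 21, 'zmax': np.float64(0.041), 'ax': np.float64(-177.9), 'dark': np.int64(0), 'dc': None}
{'px': array([212., 223.]), 'n': np.int32(250), 'mid': array([0.4231, 0.1276]), 'rect': (423, 128, 29, 70), 'stub': array([0.4218, 0.1294]), 'nst': 23, 'zmax': np.float64(0.041), 'ax': np.float64(134.9), 'dark': np.int64(27), 'dc': array([0.406, 0.146])}
{'px': array([262., 225.]), 'n': np.int32(250), 'mid': array([ 0.4193, -0.0056]), 'rect': (422, -5, 29, 70), 'stub': array([ 0
[... 199 characters left out ...]
14, 3.7478] 0.0654
0.06 0.069 [241. 128.] 121 [677.5981, 49.8795, 59.0643, 118.1411, 38.2022] 0.0652
0.07 0.076 [364. 114.] 26 [715.1655, -275.3715, 6.4277, 37.6195, 3.1089] 0.0732
0.07 0.076 [300. 135.] 1951 [654.1343, -109.9601, 110.2178, 198.3589, 3.3521] 0.073
0.07 0.076 [345. 115.] 28 [711.7717, -227.3364, 10.6678, 37.2423, 13.098] 0.0731
0.07 0.076 [247. 119.] 49 [695.9388, 38.6564, 7.2344, 82.9732, 4.1522] 0.0737
0.08 0.125 [308. 133.] 115 [653.8685, -122.7952, 49.4035, 14.0509, 3.9786] 0.0951
0.08 0.125 [221. 135.] 199 [635.9666, 116.0056, 35.9602, 82.0712, 10.2263] 0.108
basket 254 ((405.3680114746094, 366.3845520019531), (88.39790344238281, 151.64663696289062), 0.09902485460042953)
```

View pics/crop1.png

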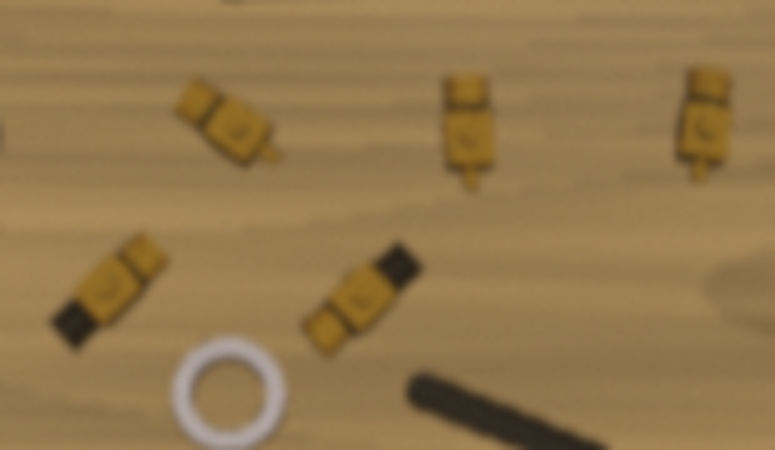

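The crop confirms two capped finished valves (lower row) and three bare-stem rejects (upper row). Next is the geometry of the case, basket and clamp.

```bash
cat >> h.py <<'E'
def plan(x,y,z,th=None):
    s=get_state(); p=s["tool_pos"]; q=s["tcp_rot"]; th0=np.degrees(2*np.arctan2(q[1],q[0])); 
    th=th0 if th is None else th; turn=-((th-th0+180)%360-180)/90
    a=np.radians(th); d=np.array([x,y,z])-p
    print("t",round(s["time_s"],1),"th0",th0.round(1),"pos",p.round(4),"-> turn",round(turn,3),"then shift",
      (np.array([d@[np.cos(a),np.sin(a),0],d@[np.sin(a),-np.cos(a),0],-d[2]])/.04).round(3),"grip",round(s["grip_width"],4),round(float(s["gripper_force"]),1),"F",s["wrist_force"].round(1))
E
python3 - <<'E'
from h import *
z=np.load("pics/top0.npz"); I,D=z["I"],z["D"]; P=cloud("top",D)
m=(P[...,2]>.06)&(P[...,2]<.078)&(P[...,0]>.55)&(P[...,0]<.73)&(P[...,1]>-.4)&(P[...,1]<.15)
k,L,S,C=cv2.connectedComponentsWithStats(cv2.morphologyEx(m.astype(np.uint8),cv2.MORPH_CLOSE,np.ones((3,3))))
i=1+np.argmax(S[1:,4]); p=P[(L==i)&m]; print("case",cv2.minAreaRect(p[:,:2].astype(np.float32)*1000))
for yaw in (3.0,3.5,4.0):
    a=np.radians(yaw); R=np.array([[np.cos(a),np.sin(a)],[-np.sin(a),np.cos(a)]]); c=p[:,:2]@R.T
    print(yaw,np.percentile(c,[0.3,1,5,95,99,99.7],axis=0).round(4).T.tolist())
    g=(P[...,2]>.085)&(P[...,2]<.125)&(P[...,0]>.55)&(P[...,0]<.73)&(P[...,1]>-.4)&(P[...,1]<.25)
    k2,L2,S2,C2=cv2.connectedComponentsWithStats(g.astype(np.uint8))
    for j in range(1,k2):
        if S2[j,4]>20:
            gg=P[L2==j]; c=gg[:,:2]@R.T; print("  ",S2[j,4],c.mean(0).round(4),c.min(0).round(4),c.max(0).round(4),gg[:,2].max().round(3))
# cover by colour (lavender bright)
H=cv2.cvtColor(I,cv2.COLOR_RGB2HSV)
cv_=(P[...,2]>.07)&(P[...,2]<.076)&(H[...,2]>140)&(P[...,0]>.55)&(P[...,0]<.73)
print("cover",cv_.sum(),cv2.minAreaRect(P[cv_][:,:2].astype(np.float32)*1000))
b=(P[...,2]>.055)&(P[...,2]<.08)&(P[...,1]>.2)&(P[...,1]<.47)&(P[...,0]<.6)&(P[...,0]>.15)
print("basket",b.sum(),cv2.minAreaRect(P[b][:,:2].astype(np.float32)*1000))
u=np.array([[146,289],[240,293],[236,384],[136,379]])*.64
print("basket rim px",onplane("top",u,.07).round(3))
print("tape",onplane("top",np.array([[368,381]])*.64,.024).round(3), "lever etc")
z=np.load("pics/scene0.npz"); I2,D2=z["I"],z["D"]; H=cv2.cvtColor(I2,cv2.COLOR_RGB2HSV)
for q in [(380,310),(487,370),(444,313)]:
    u,v=(np.array(q)*.64).astype(int); print(H[v,u],D2[v,u],cloud("scene",D2)[v,u].round(3))
plan(.42,.13,.1,135)
E
```

```text
case ((653.3466186523438, -101.98240661621094), (110.83773803710938, 395.15997314453125), 3.3250906467437744)
3.0 [[0.5922, 0.5927, 0.5945, 0.697, 0.7001, 0.7017], [-0.3312, -0.3289, -0.3169, -0.0085, 0.0413, 0.0454]]
   111 [ 0.6455 -0.1567] [ 0.6218 -0.1641] [ 0.6713 -0.1498] 0.101
   192 [0.644  0.0702] [0.6269 0.0435] [0.6639 0.1241] 0.125
3.5 [[0.5911, 0.5917, 0.5931, 0.6957, 0.6987, 0.6996], [-0.3367, -0.3346, -0.3225, -0.0137, 0.0358, 0.0399]]
   111 [ 0.6441 -0.1623] [ 0.6204 -0.1696] [ 0.6699 -0.1554] 0.101
   192 [0.6446 0.0646] [0.6273 0.0378] [0.6643 0.1185] 0.125
4.0 [[0.5888, 0.5896, 0.5922, 0.6946, 0.6977, 0.6989], [-0.3424, -0.3402, -0.3281, -0.0191, 0.03, 0.0344]]
   111 [ 0.6427 -0.1679] [ 0.619  -0.1751] [ 0.6684 -0.1611] 0.101
   192 [0.6452 0.059 ] [0.6277 0.032 ] [0.6646 0.1129] 0.125
cover 1633 ((654.7443237304688, -103.19610595703125), (94.68682861328125, 183.28323364257812), 3.271986722946167)
basket 497 ((437.7734069824219, 321.02288818359375), (153.54266357421875, 245.33596801757812), 1.4034785032272339)
basket rim px [[0.511 0.433 0.07 ]
 [0.506 0.277 0.07 ]
 [0.355 0.274 0.07 ]
 [0.361 0.437 0.07 ]]
tape [[0.368 0.063 0.024]] lever etc
[ 20 164 151] 1.0338962 [ 0.52  -0.055  0.025]
[ 20 164 143] 0.9555988 [0.429 0.134 0.026]
[ 20 168 147] 1.032834 [0.426 0.002 0.024]
t 0.1 th0 16.8 pos [ 0.1659 -0.5501  0.2305] -> turn -1.314 then shift [ 7.53  16.514  3.263] grip 0.0857 0.0 F [ 0.2  0.4 -0.3]
```

```bash
sed -i 's/H\[...,1\]>170/H[...,1]>145/' h.py; cat >> h.py <<'E'
YAW=3.5
def cw(x,y):
    "case coords (origin compartment centre) -> world"
    a=np.radians(YAW); X,Y=.645+x,-.0545+y
    return X*np.cos(a)-Y*np.sin(a),X*np.sin(a)+Y*np.cos(a)
E
python3 - <<'E'
from h import *
for n in("top","scene"):
    z=np.load(f"pics/{n}0.npz")
    if n=="scene":
        for o in find(n,z["I"],z["D"]): print({k:o[k] for k in("px","n","mid","stub","ax","dark")})
    P=cloud(n,z["D"])
    a=np.radians(YAW); X=P[...,0]*np.cos(a)+P[...,1]*np.sin(a)-.645; Y=-P[...,0]*np.sin(a)+P[...,1]*np.cos(a)+.0545
    m=(abs(X)<.03)&(Y>.12)&(Y<.25)&(P[...,2]>.05)
    print(n,m.sum(),[(round(float(x),3),round(float(y),3),round(float(zz),3)) for x,y,zz in sorted(zip(X[m],Y[m],P[m][:,2]),key=lambda r:r[1])][::6])
plan(*cw(0,-.07),.23,93.5)
E
```

```text
top 161 [(-0.0, 0.12, 0.113), (0.0, 0.123, 0.112), (-0.001, 0.126, 0.109), (-0.004, 0.127, 0.131), (0.003, 0.129, 0.136), (0.009, 0.131, 0.135), (-0.007, 0.132, 0.133), (-0.005, 0.134, 0.136), (-0.003, 0.137, 0.13), (-0.003, 0.141, 0.116), (-0.002, 0.145, 0.121), (-0.001, 0.149, 0.111), (0.004, 0.153, 0.12), (-0.001, 0.155, 0.126), (0.006, 0.158, 0.123), (0.006, 0.16, 0.123), (-0.003, 0.162, 0.127), (0.002, 0.165, 0.128), (0.0, 0.168, 0.126), (0.003, 0.17, 0.126), (-0.001, 0.173, 0.124), (-0.001, 0.177, 0.13), (-0.004, 0.18, 0.133), (-0.004, 0.182, 0.133), (-0.0, 0.185, 0.13), (-0.003, 0.187, 0.13), (0.0, 0.19, 0.129)]
{'px': array([220., 169.]), 'n': np.int32(180), 'mid': array([ 0.5238, -0.1866]), 'stub': array([ 0.5146, -0.1898]), 'ax': np.float64(-8.0), 'dark': np.int64(0)}
{'px': array([242., 198.]), 'n': np.int32(203), 'mid': array([ 0.5197, -0.0584]), 'stub': array([ 0.5101, -0.0622]), 'ax': np.float64(0.1), 'dark': np.int64(0)}
{'px': array([283., 200.]), 'n': np.int32(253), 'mid': array([ 0.4249, -0.0027]), 'stub': array([ 0.4228, -0.0071]), 'ax': np.float64(-46.9), 'dark': 
[... 573 characters left out ...]
0.003, 0.136, 0.135), (0.006, 0.137, 0.131), (0.003, 0.14, 0.117), (-0.001, 0.141, 0.116), (-0.0, 0.146, 0.119), (0.005, 0.151, 0.121), (0.006, 0.153, 0.122), (0.003, 0.157, 0.124), (0.005, 0.159, 0.124), (0.001, 0.161, 0.124), (0.007, 0.163, 0.124), (-0.003, 0.166, 0.123), (0.003, 0.169, 0.128), (0.006, 0.171, 0.126), (0.001, 0.173, 0.128), (0.009, 0.175, 0.123), (-0.001, 0.178, 0.129), (0.007, 0.18, 0.127), (0.002, 0.183, 0.132), (0.001, 0.186, 0.134), (-0.0, 0.188, 0.129), (0.003, 0.189, 0.133), (0.006, 0.19, 0.129), (0.009, 0.191, 0.129), (0.003, 0.192, 0.122)]
t 0.1 th0 16.8 pos [ 0.1659 -0.5501  0.2305] -> turn -0.852 then shift [10.867 12.826  0.013] grip 0.0857 0.0 F [ 0.2  0.4 -0.3]
```

Request:
{"name": "servo_tool", "arguments": {"deltas": [[[0,0,0,-0.0775,0],[0,0,0,-0.0775,0],[0,0,0,-0.0775,0],[0,0,0,-0.0775,0],[0,0,0,-0.0775,0]]]}}

```text
time_s: 0.52
tool_pos: [0.1659, -0.5502, 0.2308]
tcp_rot: [0.899, 0.438, 0.0, -0.001]
wrist_force: [-0.8, 0.2, -0.1]
grip_width: 0.0255
gripper_force: 0.0
```

Request:
{"name": "servo_tool", "arguments": {"deltas": [[[0,0,0,-0.0775,0],[0,0,0,-0.0775,0],[0,0,0,-0.0775,0],[0,0,0,-0.0775,0],[0,0,0,-0.0775,0]]]}}

```text
time_s: 0.93
tool_pos: [0.1659, -0.5502, 0.2308]
tcp_rot: [0.726, 0.688, 0.0, -0.0]
wrist_force: [0.3, 1.2, 0.2]
grip_width: 0.0
gripper_force: 0.0
```

Request:
{"name": "servo_tool", "arguments": {"deltas": [[[0,0,0,-0.0775,0],[0,0,0,0,0],[0,0,0,0,0],[0,0,0,0,0],[0,0,0,0,0]]]}}

```text
time_s: 1.35
tool_pos: [0.1659, -0.5505, 0.2312]
tcp_rot: [0.686, 0.728, 0.0, -0.0]
wrist_force: [-0.4, -0.4, -0.3]
grip_width: -0.0002
gripper_force: 0.0
```

```bash
python3 -c "
from h import *
plan(*cw(0,-.07),.23,93.5)"
```

```text
t 1.4 th0 93.4 pos [ 0.1659 -0.5505  0.2312] -> turn -0.001 then shift [10.877 12.824  0.029] grip -0.0002 0.0 F [-0.4 -0.4 -0.3]
```

Request:
{"name": "servo_tool", "arguments": {"deltas": [[[0.54,0.64,0,0,0],[0.54,0.64,0,0,0],[0.54,0.64,0,0,0],[0.54,0.64,0,0,0],[0.54,0.64,0,0,0]]]}}

```text
time_s: 1.77
tool_pos: [0.2879, -0.4338, 0.2314]
tcp_rot: [0.686, 0.728, 0.0, 0.0]
wrist_force: [0.3, 0.0, 0.3]
grip_width: 0.0001
gripper_force: 0.0
```

Request:
{"name": "servo_tool", "arguments": {"deltas": [[[0.54,0.64,0,0,0],[0.54,0.64,0,0,0],[0.54,0.64,0,0,0],[0.54,0.64,0,0,0],[0.54,0.64,0,0,0]]]}}

```text
time_s: 2.18
tool_pos: [0.4093, -0.318, 0.2315]
tcp_rot: [0.686, 0.728, -0.0, 0.0]
wrist_force: [-0.3, -0.9, 0.6]
grip_width: -0.0001
gripper_force: 0.0
```

Request:
{"name": "servo_tool", "arguments": {"deltas": [[[0.54,0.64,0,0,0],[0.54,0.64,0,0,0],[0.54,0.64,0,0,0],[0.54,0.64,0,0,0],[0.54,0.64,0,0,0]]]}}

```text
time_s: 2.6
tool_pos: [0.5305, -0.2023, 0.2314]
tcp_rot: [0.686, 0.728, -0.0, 0.0]
wrist_force: [-0.7, -1.5, 0.5]
grip_width: 0.0004
gripper_force: 0.0
```

Request:
{"name": "servo_tool", "arguments": {"deltas": [[[0.54,0.64,0.5,0,0],[0.54,0.64,0.5,0,0],[0.54,0.64,0.5,0,0],[0.54,0.64,0.5,0,0],[0.54,0.64,0.5,0,0]]]}}

```text
time_s: 3.02
tool_pos: [0.6516, -0.0868, 0.1303]
tcp_rot: [0.686, 0.728, -0.0, 0.0]
wrist_force: [0.7, -0.2, 0.5]
grip_width: -0.0004
gripper_force: 0.0
```

```bash
python3 -c "
from h import *
plan(*cw(0,-.07),.082,93.5)
plan(*cw(0,-.175),.082,93.5)"
```

```text
t 3.0 th0 93.4 pos [ 0.6516 -0.0868  0.1303] -> turn -0.001 then shift [ 0.047 -0.003  1.208] grip -0.0004 0.0 F [ 0.7 -0.2  0.5]
t 3.0 th0 93.4 pos [ 0.6516 -0.0868  0.1303] -> turn -0.001 then shift [-2.578 -0.003  1.208] grip -0.0004 0.0 F [ 0.7 -0.2  0.5]
```

Request:
{"name": "servo_tool", "arguments": {"deltas": [[[0,0,0.4,0,0],[0,0,0.4,0,0],[0,0,0.4,0,0],[-0.3,0,0,0,0],[-0.3,0,0,0,0]]]}}

```text
time_s: 3.43
tool_pos: [0.6513, -0.1118, 0.0823]
tcp_rot: [0.685, 0.729, -0.001, -0.001]
wrist_force: [-0.5, 2.8, -1.1]
grip_width: -0.0001
gripper_force: 1.0
```

Request:
{"name": "servo_tool", "arguments": {"deltas": [[[-0.4,0,0,0,0],[-0.4,0,0,0,0],[-0.4,0,0,0,0],[-0.4,0,0,0,0],[-0.4,0,0,0,0]]]}}

```text
time_s: 3.85
tool_pos: [0.6572, -0.1945, 0.0843]
tcp_rot: [0.686, 0.728, 0.0, 0.001]
wrist_force: [-1.0, 2.9, 2.1]
grip_width: 0.0004
gripper_force: 1.1
```

Request:
{"name": "servo_tool", "arguments": {"deltas": [[[-0.1,0,0,0,0],[-0.1,0,0,0,0],[-0.05,0,0,0,0],[-0.05,0,0,0,0],[0,0,0,0,0]]]}}

```text
time_s: 4.27
tool_pos: [0.6579, -0.204, 0.0834]
tcp_rot: [0.685, 0.729, -0.0, 0.0]
wrist_force: [-0.1, -0.7, 0.3]
grip_width: -0.0
gripper_force: 0.0
```

Request:
{"name": "servo_tool", "arguments": {"deltas": [[[-0.06,0,0,0,0],[-0.04,0,0,0,0],[-0.04,0,0,0,0],[-0.02,0,0,0,0],[0,0,0,0,0]]]}}

```text
time_s: 4.68
tool_pos: [0.6579, -0.2053, 0.0834]
tcp_rot: [0.685, 0.728, 0.003, -0.003]
wrist_force: [0.6, 10.5, 4.6]
grip_width: -0.0
gripper_force: 5.3
```

Cover is at its open stop. I'll back off, lift, and head for the first capped valve.

Request:
{"name": "servo_tool", "arguments": {"deltas": [[[0.3,0,0,0,0],[0.1,0,-0.5,0,0],[0,0,-0.7,0,0],[0,0,-0.7,0,0],[0,0,-0.6,0,0.6]]]}}

```text
time_s: 5.1
tool_pos: [0.6574, -0.1943, 0.1848]
tcp_rot: [0.685, 0.729, -0.001, 0.001]
wrist_force: [0.5, 0.2, 0.2]
grip_width: 0.0112
gripper_force: 0.0
```

Request:
{"name": "servo_tool", "arguments": {"deltas": [[[0,0,0,-0.077,0.6],[0,0,0,-0.077,0.6],[0,0,0,-0.077,0.6],[0,0,0,-0.077,0.6],[0,0,0,-0.077,0.6]]]}}

```text
time_s: 5.52
tool_pos: [0.657, -0.1944, 0.1832]
tcp_rot: [0.434, 0.901, -0.001, 0.0]
wrist_force: [0.7, -0.1, -0.1]
grip_width: 0.051
gripper_force: 0.0
```

```bash
python3 - <<'E'
from h import *
for n in("top","scene"):
    for o in find(n): print(n,{k:o[k] for k in("px","n","mid","stub","ax","dark")})
plan(.4234,.129,.10,135)
E
```

```text
scene {'px': array([220., 169.]), 'n': np.int32(176), 'mid': array([ 0.5237, -0.1869]), 'stub': array([ 0.5148, -0.19  ]), 'ax': np.float64(-8.9), 'dark': np.int64(0)}
scene {'px': array([243., 198.]), 'n': np.int32(201), 'mid': array([ 0.5193, -0.0583]), 'stub': array([ 0.5102, -0.0622]), 'ax': np.float64(-0.4), 'dark': np.int64(0)}
scene {'px': array([283., 200.]), 'n': np.int32(252), 'mid': array([ 0.425 , -0.0022]), 'stub': array([ 0.4234, -0.0065]), 'ax': np.float64(-47.2), 'dark': np.int64(21)}
scene {'px': array([267., 233.]), 'n': np.int32(207), 'mid': array([0.5202, 0.0728]), 'stub': array([0.5128, 0.0621]), 'ax': np.float64(53.6), 'dark': np.int64(0)}
scene {'px': array([311., 236.]), 'n': np.int32(297), 'mid': array([0.428 , 0.1315]), 'stub': array([0.4245, 0.1285]), 'ax': np.float64(135.9), 'dark': np.int64(32)}
t 5.6 th0 128.2 pos [ 0.6571 -0.1943  0.1832] -> turn -0.076 then shift [9.846 1.585 2.079] grip 0.0513 0.0 F [ 0.4 -0.3 -0.3]
```

Request:
{"name": "servo_tool", "arguments": {"deltas": [[[0,0,0,-0.076,0.6],[0.7,0.113,0,0,0.6],[0.7,0.113,0,0,0.6],[0.7,0.113,0,0,0.6],[0.7,0.113,0,0,0.6]]]}}

```text
time_s: 6.03
tool_pos: [0.5899, -0.1016, 0.183]
tcp_rot: [0.384, 0.923, -0.0, 0.0]
wrist_force: [-0.0, -0.1, -0.9]
grip_width: 0.0515
gripper_force: 0.0
```

Request:
{"name": "servo_tool", "arguments": {"deltas": [[[0.7,0.113,0,0,0.6],[0.7,0.113,0,0,0.6],[0.7,0.113,0,0,0.6],[0.7,0.113,0,0,0.6],[0.7,0.113,0,0,0.6]]]}}

```text
time_s: 6.45
tool_pos: [0.5068, 0.0135, 0.1833]
tcp_rot: [0.384, 0.923, -0.0, 0.0]
wrist_force: [0.0, -0.2, -0.1]
grip_width: 0.0513
gripper_force: 0.0
```

Request:
{"name": "servo_tool", "arguments": {"deltas": [[[0.7,0.113,0.3,0,0.6],[0.7,0.113,0.4,0,0.6],[0.7,0.113,0.4,0,0.6],[0.7,0.113,0.4,0,0.6],[0.05,0,0.3,0,0.6]]]}}

```text
time_s: 6.87
tool_pos: [0.4354, 0.1087, 0.1101]
tcp_rot: [0.383, 0.924, -0.0, -0.002]
wrist_force: [-0.5, -1.1, -0.2]
grip_width: 0.051
gripper_force: 0.0
```

```bash
python3 - <<'E'
from h import *
plan(.4234,.129,.004,135)
E
```

```text
t 6.9 th0 135.0 pos [0.4354 0.1087 0.1101] -> turn -0.0 then shift [0.57  0.147 2.652] grip 0.051 0.0 F [-0.5 -1.1 -0.2]
```

Request:
{"name": "servo_tool", "arguments": {"deltas": [[[0.28,0.07,0,0,0.6],[0.28,0.07,0.3,0,0.6],[0,0,0.6,0,0.6],[0,0,0.6,0,0.6],[0,0,0.4,0,0.6]]]}}

```text
time_s: 7.28
tool_pos: [0.4283, 0.1261, 0.0347]
tcp_rot: [0.384, 0.923, -0.0, 0.0]
wrist_force: [-0.6, -0.1, 0.7]
grip_width: 0.0509
gripper_force: 0.0
```

```bash
python3 - <<'E'
from h import *
plan(.4234,.129,.004,135)
E
```

```text
t 7.3 th0 134.9 pos [0.4283 0.1261 0.0347] -> turn -0.001 then shift [ 0.137 -0.035  0.767] grip 0.0509 0.0 F [-0.6 -0.1  0.7]
```

Request:
{"name": "servo_tool", "arguments": {"deltas": [[[0.1,-0.03,0.25,0,0.6],[0.03,0,0.25,0,0.6],[0,0,0.25,0,0.6],[0,0,0,0,0.6],[0,0,0,0,0]]], "squeeze": 50}}

```text
time_s: 7.7
tool_pos: [0.4242, 0.1288, 0.0056]
tcp_rot: [0.383, 0.924, -0.0, 0.0]
wrist_force: [1.3, 0.1, 0.3]
grip_width: 0.0403
gripper_force: 0.0
```

Request:
{"name": "servo_tool", "arguments": {"deltas": [[[0,0,0,0,0],[0,0,0,0,0],[0,0,0,0,0],[0,0,0,0,0],[0,0,0,0,0]]]}}

```text
time_s: 8.12
tool_pos: [0.4247, 0.1288, 0.0062]
tcp_rot: [0.383, 0.924, 0.001, 0.001]
wrist_force: [-0.5, 0.4, 7.0]
grip_width: 0.0248
gripper_force: 50.2
```

Request:
{"name": "servo_tool", "arguments": {"deltas": [[[0,0,-0.3,0,0],[0,0,-0.6,0,0],[0,0,-0.8,0,0],[0,0,-0.8,0,0],[0,0,-0.8,0,0]]]}}

```text
time_s: 8.53
tool_pos: [0.4226, 0.1285, 0.1385]
tcp_rot: [0.383, 0.924, -0.0, -0.0]
wrist_force: [0.5, 0.3, -1.2]
grip_width: 0.0248
gripper_force: 49.4
```

```bash
python3 - <<'E'
from h import *
plan(*cw(0,.036),.15,93.5)
E
```

```text
t 8.5 th0 135.0 pos [0.4226 0.1285 0.1385] -> turn 0.461 then shift [-3.025  5.383 -0.288] grip 0.0248 49.4 F [ 0.5  0.3 -1.2]
```

Request:
{"name": "servo_tool", "arguments": {"deltas": [[[0,0,-0.2,0.0768,0],[0,0,-0.2,0.0768,0],[0,0,-0.1,0.0768,0],[0,0,0,0.0768,0],[0,0,0,0.0768,0]]]}}

```text
time_s: 8.95
tool_pos: [0.4232, 0.1286, 0.1576]
tcp_rot: [0.642, 0.766, 0.0, 0.0]
wrist_force: [-0.0, -0.1, -1.6]
grip_width: 0.0248
gripper_force: 49.3
```

Request:
{"name": "servo_tool", "arguments": {"deltas": [[[0,0,0,0.0768,0],[-0.3,0.54,0,0,0],[-0.3,0.54,0,0,0],[-0.3,0.54,0,0,0],[-0.3,0.54,0,0,0]]]}}

```text
time_s: 9.37
tool_pos: [0.513, 0.0856, 0.1571]
tcp_rot: [0.685, 0.728, -0.0, -0.0]
wrist_force: [-0.4, 0.4, -1.6]
grip_width: 0.0249
gripper_force: 49.5
```

Request:
{"name": "servo_tool", "arguments": {"deltas": [[[-0.3,0.54,0,0,0],[-0.3,0.54,0,0,0],[-0.3,0.54,0,0,0],[-0.3,0.54,0,0,0],[-0.3,0.54,0,0,0]]]}}

```text
time_s: 9.78
tool_pos: [0.6246, 0.0322, 0.1568]
tcp_rot: [0.685, 0.728, -0.0, -0.0]
wrist_force: [0.3, -0.2, -2.1]
grip_width: 0.025
gripper_force: 49.5
```

```bash
python3 - <<'E'
from h import *
plan(*cw(0,.036),.015,93.5)
I,D=snapshot("scene"); cv2.imwrite("pics/s1.png",cv2.resize(I[100:292,100:356,::-1],(768,576),interpolation=cv2.INTER_CUBIC))
E
```

```text
t 9.8 th0 93.5 pos [0.6246 0.0322 0.1568] -> turn -0.0 then shift [-0.313  0.491  3.544] grip 0.025 49.5 F [ 0.3 -0.2 -2.1]
```

View pics/s1.png

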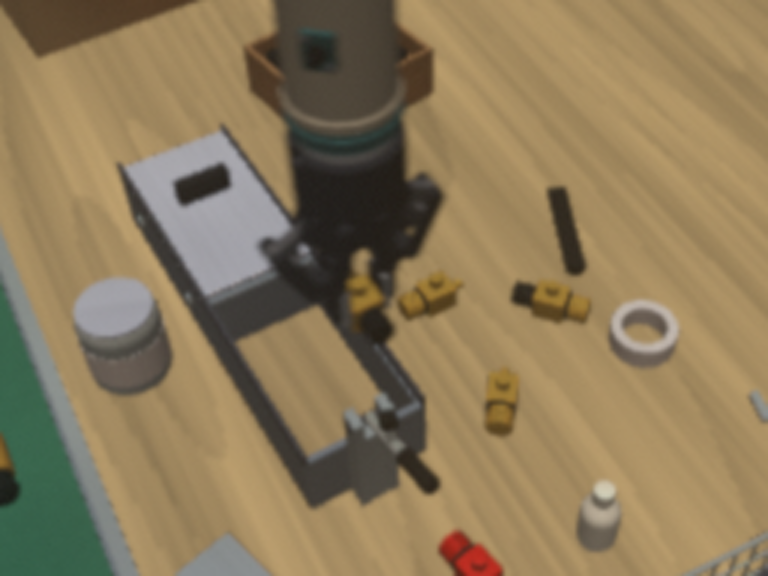

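The capped valve is held at (365,290) by its body, cap towards the clamp. The cover is fully back, so the compartment at (330,380) is clear. Before going between the walls I'll check the gripper's width profile.

```bash
python3 - <<'E'
from h import *
s=get_state(); p=s["tool_pos"]; q=s["tcp_rot"]; a=2*np.arctan2(q[1],q[0])
ex=np.array([np.cos(a),np.sin(a)]); ey=np.array([np.sin(a),-np.cos(a)])
Q=[]
for n in("scene","top"):
    I,D=snapshot(n); P=cloud(n,D)[D>0]; Q.append(P)
Q=np.vstack(Q); d=Q-p; X=d[:,:2]@ex; Y=d[:,:2]@ey
for h in range(-30,150,12):
    m=(d[:,2]>h/1e3)&(d[:,2]<(h+12)/1e3)&(abs(X)<.08)&(abs(Y)<.12)
    if m.sum()>3: print(h,m.sum(),"X",X[m].min().round(3),X[m].max().round(3),"Y",Y[m].min().round(3),Y[m].max().round(3))
E
```

```text
-30 7 X 0.077 0.079 Y 0.01 0.02
-6 40 X 0.01 0.036 Y -0.018 0.019
6 224 X -0.025 0.037 Y -0.025 0.026
18 154 X -0.022 0.034 Y -0.026 0.026
30 57 X -0.013 0.014 Y -0.031 0.028
42 149 X -0.013 0.016 Y -0.048 0.044
54 140 X -0.014 0.018 Y -0.052 0.05
66 177 X -0.011 0.02 Y -0.058 0.056
78 179 X -0.012 0.019 Y -0.063 0.062
90 316 X -0.014 0.021 Y -0.066 0.064
102 161 X -0.007 0.022 Y -0.054 0.051
114 64 X -0.007 0.013 Y -0.043 0.04
126 163 X -0.027 0.039 Y -0.043 0.037
138 244 X -0.027 0.04 Y -0.042 0.037
```

The elbows would hit the side walls at ±47.5 mm if the fingers closed along case x. I'll turn 90° so the fingers close along the case's long axis.

Request:
{"name": "servo_tool", "arguments": {"deltas": [[[0,0,0,0.077,0],[0,0,0,0.077,0],[0,0,0,0.077,0],[0,0,0,0.077,0],[0,0,0,0.077,0]]]}}

```text
time_s: 10.35
tool_pos: [0.6224, 0.0335, 0.157]
tcp_rot: [0.872, 0.489, -0.001, -0.001]
wrist_force: [-0.3, -0.4, -1.5]
grip_width: 0.0252
gripper_force: 49.5
```

Request:
{"name": "servo_tool", "arguments": {"deltas": [[[0,0,0,0.077,0],[0,0,0,0.077,0],[0,0,0,0.077,0],[0,0,0,0.077,0],[0,0,0,0.077,0]]]}}

```text
time_s: 10.77
tool_pos: [0.6224, 0.0336, 0.1571]
tcp_rot: [0.978, 0.207, -0.001, -0.0]
wrist_force: [0.2, -0.2, -1.1]
grip_width: 0.0253
gripper_force: 49.5
```

Request:
{"name": "servo_tool", "arguments": {"deltas": [[[0,0,0,0.077,0],[0,0,0,0.077,0],[0,0,0,0.077,0],[0,0,0,0,0],[0,0,0,0,0]]]}}

```text
time_s: 11.18
tool_pos: [0.6229, 0.0334, 0.1572]
tcp_rot: [0.999, 0.032, -0.001, -0.0]
wrist_force: [-0.2, 0.2, -1.8]
grip_width: 0.0252
gripper_force: 49.5
```

```bash
python3 - <<'E'
from h import *
plan(*cw(0,.018),.08,3.5)
s=get_state(); p=s["tool_pos"]; q=s["tcp_rot"]; a=2*np.arctan2(q[1],q[0])
ex=np.array([np.cos(a),np.sin(a)]); I,D=snapshot("scene"); P=cloud("scene",D)[D>0]; d=P-p; m=(abs(d[:,:2]@[ex[1],-ex[0]])<.03)&(d[:,2]<.026)&(d[:,2]>-.03)&(abs(d[:,:2]@ex)<.07)
X=d[m][:,:2]@ex; print("valve extent X",X.min(),X.max(),"zmin",d[m][:,2].min())
E
```

```text
t 11.2 th0 3.6 pos [0.6229 0.0334 0.1572] -> turn 0.001 then shift [0.529 0.794 1.93 ] grip 0.0252 49.5 F [-0.2  0.2 -1.8]
valve extent X -0.03551896390150092 0.03381974300418024 zmin -0.007089617115204727
```

Request:
{"name": "servo_tool", "arguments": {"deltas": [[[0.27,0.4,0,0,0],[0.26,0.39,0,0,0],[0,0,0.6,0,0],[0,0,0.7,0,0],[0,0,0.6,0,0]]]}}

```text
time_s: 11.65
tool_pos: [0.647, 0.0024, 0.0804]
tcp_rot: [1.0, 0.031, 0.0, -0.0]
wrist_force: [0.3, 0.1, -2.3]
grip_width: 0.0251
gripper_force: 49.6
```

```bash
python3 - <<'E'
from h import *
plan(*cw(0,.018),.014,3.5)
E
```

```text
t 11.7 th0 3.5 pos [0.647  0.0024 0.0804] -> turn 0.0 then shift [-0.023 -0.016  1.66 ] grip 0.0251 49.6 F [ 0.3  0.1 -2.3]
```

Request:
{"name": "servo_tool", "arguments": {"deltas": [[[0,0,0.4,0,0],[0,0,0.4,0,0],[0,0,0.4,0,0],[0,0,0.3,0,0],[0,0,0.1,0,0]]]}}

```text
time_s: 12.07
tool_pos: [0.6455, 0.0028, 0.0151]
tcp_rot: [1.0, 0.031, -0.002, -0.0]
wrist_force: [-0.2, 0.8, -1.4]
grip_width: 0.0248
gripper_force: 49.6
```

Request:
{"name": "servo_tool", "arguments": {"deltas": [[[0,0,0.03,0,0],[0,0,0,0,0.2],[0,0,0,0,0.46],[0,0,0,0,0.46],[0,0,0,0,0.46]]]}}

```text
time_s: 12.48
tool_pos: [0.6481, 0.0025, 0.0173]
tcp_rot: [1.0, 0.03, 0.001, 0.0]
wrist_force: [-0.0, -0.1, -0.7]
grip_width: 0.0391
gripper_force: 0.0
```

Request:
{"name": "servo_tool", "arguments": {"deltas": [[[0,0,-0.3,0,0.46],[0,0,-0.5,0,0.46],[0,0,-0.8,0,0.46],[0,0,-0.9,0,0.46],[0,0,-0.9,0,0.6]]]}}

```text
time_s: 12.9
tool_pos: [0.6469, 0.0026, 0.1545]
tcp_rot: [1.0, 0.03, 0.0, 0.0]
wrist_force: [-0.1, -1.6, -0.5]
grip_width: 0.0495
gripper_force: 0.0
```

```bash
python3 - <<'E'
from h import *
for n in("top","scene"):
    for o in find(n): print(n,{k:o[k] for k in("px","n","mid","stub","ax","dark")})
plan(.422,-.0065,.10,132.8)
plan(.422,-.0065,.10,-47.2)
E
```

```text
top {'px': array([330., 189.]), 'n': np.int32(195), 'mid': array([ 0.5184, -0.1894]), 'stub': array([ 0.5124, -0.1897]), 'ax': np.float64(173.6), 'dark': np.int64(0)}
top {'px': array([283., 190.]), 'n': np.int32(196), 'mid': array([ 0.5135, -0.0624]), 'stub': array([ 0.5068, -0.0619]), 'ax': np.float64(-177.6), 'dark': np.int64(0)}
scene {'px': array([221., 169.]), 'n': np.int32(175), 'mid': array([ 0.5231, -0.1865]), 'stub': array([ 0.515 , -0.1901]), 'ax': np.float64(-5.5), 'dark': np.int64(0)}
scene {'px': array([242., 198.]), 'n': np.int32(202), 'mid': array([ 0.5197, -0.0584]), 'stub': array([ 0.5097, -0.0624]), 'ax': np.float64(-0.4), 'dark': np.int64(0)}
scene {'px': array([283., 200.]), 'n': np.int32(249), 'mid': array([ 0.425 , -0.0027]), 'stub': array([ 0.4228, -0.0065]), 'ax': np.float64(-47.0), 'dark': np.int64(21)}
scene {'px': array([213., 228.]), 'n': np.int32(521), 'mid': array([ 0.6311, -0.0017]), 'stub': array([ 6.251e-01, -3.000e-04]), 'ax': np.float64(38.5), 'dark': np.int64(49)}
scene {'px': array([267., 233.]), 'n': np.int32(207), 'mid': array([0.5203, 0.0728]), 'stub': array([0.5132, 0.0622]), 'ax': np.float64(53.9), 'dark': np.int64(0)}
t 13.0 th0 3.4 pos [0.6519 0.0022 0.1609] -> turn -1.437 then shift [ 3.745 -4.364  1.524] grip 0.0515 0.0 F [1.  0.9 0.5]
t 13.0 th0 3.4 pos [0.6519 0.0022 0.1609] -> turn 0.563 then shift [-3.745  4.364  1.524] grip 0.0515 0.0 F [1.  0.9 0.5]
```

Request:
{"name": "servo_tool", "arguments": {"deltas": [[[0,0,0,0.0704,0.6],[0,0,0,0.0704,0.6],[0,0,0,0.0704,0.6],[0,0,0,0.0704,0.6],[0,0,0,0.0704,0.6]]]}}

```text
time_s: 13.42
tool_pos: [0.6471, 0.0026, 0.1528]
tcp_rot: [0.969, -0.247, 0.0, -0.0]
wrist_force: [0.5, 0.3, -0.5]
grip_width: 0.051
gripper_force: 0.0
```

Request:
{"name": "servo_tool", "arguments": {"deltas": [[[0,0,0,0.0704,0.6],[0,0,0,0.0704,0.6],[0,0,0,0.0704,0.6],[-0.37,0.44,0,0,0.6],[-0.37,0.44,0,0,0.6]]]}}

```text
time_s: 13.83
tool_pos: [0.6015, 0.0003, 0.1523]
tcp_rot: [0.916, -0.401, 0.0, -0.0]
wrist_force: [0.4, -0.3, -1.2]
grip_width: 0.0512
gripper_force: 0.0
```

Request:
{"name": "servo_tool", "arguments": {"deltas": [[[-0.37,0.44,0,0,0.6],[-0.37,0.44,0,0,0.6],[-0.37,0.44,0,0,0.6],[-0.37,0.44,0,0,0.6],[-0.37,0.44,0.2,0,0.6]]]}}

```text
time_s: 14.25
tool_pos: [0.4864, -0.0051, 0.1458]
tcp_rot: [0.916, -0.401, 0.002, -0.0]
wrist_force: [0.6, -0.4, 0.6]
grip_width: 0.0513
gripper_force: 0.0
```

Request:
{"name": "servo_tool", "arguments": {"deltas": [[[-0.37,0.44,0.3,0,0.6],[-0.37,0.44,0.3,0,0.6],[-0.37,0.4,0.4,0,0.6],[0,0,0.3,0,0.6],[0,0,0,0,0.6]]]}}

```text
time_s: 14.67
tool_pos: [0.4155, -0.0067, 0.0909]
tcp_rot: [0.916, -0.401, -0.002, 0.001]
wrist_force: [-0.6, 0.5, 0.7]
grip_width: 0.0515
gripper_force: 0.0
```

```bash
python3 - <<'E'
from h import *
plan(.422,-.0065,.007,-47.2)
for o in find("scene"): print({k:o[k] for k in("px","n","mid","stub","ax","dark")})
E
```

```text
t 14.7 th0 -47.3 pos [ 0.4155 -0.0067  0.0909] -> turn -0.001 then shift [ 0.106 -0.122  2.097] grip 0.0515 0.0 F [-0.6  0.5  0.7]
{'px': array([220., 169.]), 'n': np.int32(178), 'mid': array([ 0.5241, -0.1867]), 'stub': array([ 0.5151, -0.1898]), 'ax': np.float64(-7.7), 'dark': np.int64(0)}
{'px': array([242., 198.]), 'n': np.int32(203), 'mid': array([ 0.5196, -0.0584]), 'stub': array([ 0.5097, -0.063 ]), 'ax': np.float64(-0.1), 'dark': np.int64(0)}
{'px': array([283., 200.]), 'n': np.int32(254), 'mid': array([ 0.4248, -0.0025]), 'stub': array([ 0.4227, -0.0075]), 'ax': np.float64(-46.5), 'dark': np.int64(21)}
{'px': array([267., 233.]), 'n': np.int32(207), 'mid': array([0.5201, 0.0727]), 'stub': array([0.513 , 0.0622]), 'ax': np.float64(53.8), 'dark': np.int64(0)}
```

Request:
{"name": "servo_tool", "arguments": {"deltas": [[[0.1,-0.12,0.2,0,0.6],[0,0,0.5,0,0.6],[0,0,0.5,0,0.6],[0,0,0.5,0,0.6],[0,0,0.3,0,0.6]]]}}

```text
time_s: 15.13
tool_pos: [0.4267, -0.0069, 0.011]
tcp_rot: [0.916, -0.401, 0.001, -0.0]
wrist_force: [-0.6, -0.4, 0.1]
grip_width: 0.051
gripper_force: 0.0
```

Request:
{"name": "servo_tool", "arguments": {"deltas": [[[0,0,0.08,0,0.6],[0,0,0,0,0],[0,0,0,0,0],[0,0,0,0,0],[0,0,0,0,0]]]}}

```text
time_s: 15.55
tool_pos: [0.4261, -0.0069, 0.0097]
tcp_rot: [0.916, -0.401, 0.001, -0.0]
wrist_force: [-0.8, 0.4, -0.5]
grip_width: 0.0249
gripper_force: 49.1
```

Request:
{"name": "servo_tool", "arguments": {"deltas": [[[0,0,0,0,0],[0,0,0,0,0],[0,0,-0.3,0,0],[0,0,-0.6,0,0],[0,0,-0.8,0,0]]]}}

```text
time_s: 15.97
tool_pos: [0.4227, -0.0064, 0.0761]
tcp_rot: [0.916, -0.401, -0.003, 0.001]
wrist_force: [1.3, 0.1, -1.9]
grip_width: 0.0244
gripper_force: 49.3
```

Request:
{"name": "servo_tool", "arguments": {"deltas": [[[0,0,-0.8,-0.0704,0],[0,0,-0.8,-0.0704,0],[0,0,-0.5,-0.0704,0],[0,0,0,-0.0704,0],[0,0,0,-0.0704,0]]]}}

```text
time_s: 16.38
tool_pos: [0.4257, -0.0069, 0.1627]
tcp_rot: [0.991, -0.133, 0.002, 0.0]
wrist_force: [-0.1, -0.5, -1.9]
grip_width: 0.0249
gripper_force: 49.3
```

Request:
{"name": "servo_tool", "arguments": {"deltas": [[[0,0,0,-0.0704,0],[0,0,0,-0.0704,0],[0,0,0,-0.0704,0],[0,0,0,0,0],[0,0,0,0,0]]]}}

```text
time_s: 16.8
tool_pos: [0.4246, -0.0067, 0.1608]
tcp_rot: [1.0, 0.029, -0.0, 0.0]
wrist_force: [0.9, 0.0, -0.4]
grip_width: 0.0246
gripper_force: 49.3
```

```bash
python3 - <<'E'
from h import *
plan(*cw(0,-.034),.15,3.5)
E
```

```text
t 16.8 th0 3.3 pos [ 0.4246 -0.0067  0.1608] -> turn -0.003 then shift [5.54  1.397 0.271] grip 0.0246 49.3 F [ 0.9  0.  -0.4]
```

Request:
{"name": "servo_tool", "arguments": {"deltas": [[[0.46,0.116,0,0,0],[0.46,0.116,0,0,0],[0.46,0.116,0,0,0],[0.46,0.116,0,0,0],[0.46,0.116,0,0,0]]]}}

```text
time_s: 17.22
tool_pos: [0.5188, -0.0246, 0.1607]
tcp_rot: [1.0, 0.029, -0.0, -0.0]
wrist_force: [-0.2, -0.2, 0.3]
grip_width: 0.0247
gripper_force: 49.3
```

Request:
{"name": "servo_tool", "arguments": {"deltas": [[[0.46,0.116,0,0,0],[0.46,0.116,0,0,0],[0.46,0.116,0,0,0],[0.46,0.116,0,0,0],[0.46,0.116,0,0,0]]]}}

```text
time_s: 17.63
tool_pos: [0.612, -0.0422, 0.1605]
tcp_rot: [1.0, 0.029, -0.0, -0.0]
wrist_force: [0.9, -0.6, -1.0]
grip_width: 0.0246
gripper_force: 49.3
```

Request:
{"name": "servo_tool", "arguments": {"deltas": [[[0.46,0.116,0,0,0],[0.46,0.116,0,0,0],[0,0,0.6,0,0],[0,0,0.6,0,0],[0,0,0,0,0]]]}}

```text
time_s: 18.05
tool_pos: [0.6452, -0.0486, 0.1076]
tcp_rot: [1.0, 0.029, -0.005, -0.001]
wrist_force: [-1.5, 0.1, -2.1]
grip_width: 0.0246
gripper_force: 49.3
```

```bash
python3 - <<'E'
from h import *
plan(*cw(0,-.034),.017,3.5)
s=get_state(); p=s["tool_pos"]; q=s["tcp_rot"]; a=2*np.arctan2(q[1],q[0])
ex=np.array([np.cos(a),np.sin(a)]); I,D=snapshot("scene"); P=cloud("scene",D)[D>0]; d=P-p; m=(abs(d[:,:2]@[ex[1],-ex[0]])<.03)&(d[:,2]<.026)&(d[:,2]>-.02)&(abs(d[:,:2]@ex)<.07)
X=d[m][:,:2]@ex; print("valve extent X",X.min(),X.max(),"zmin",d[m][:,2].min())
E
```

```text
t 18.1 th0 3.3 pos [ 0.6452 -0.0486  0.1076] -> turn -0.002 then shift [0.099 0.015 2.264] grip 0.0246 49.3 F [-1.5  0.1 -2.1]
valve extent X -0.03660395072804907 0.03302812520319886 zmin -0.01271481915917029
```

Request:
{"name": "servo_tool", "arguments": {"deltas": [[[0.09,0,0.5,0,0],[0,0,0.5,0,0],[0,0,0.5,0,0],[0,0,0.4,0,0],[0,0,0.2,0,0]]]}}

```text
time_s: 18.52
tool_pos: [0.6518, -0.0488, 0.0283]
tcp_rot: [1.0, 0.029, -0.001, -0.0]
wrist_force: [-0.4, 0.3, -0.9]
grip_width: 0.0246
gripper_force: 49.4
```

```bash
python3 - <<'E'
from h import *
plan(*cw(0,-.034),.017,3.5)
E
```

```text
t 18.5 th0 3.4 pos [ 0.6518 -0.0488  0.0283] -> turn -0.002 then shift [-0.065 -0.001  0.282] grip 0.0246 49.4 F [-0.4  0.3 -0.9]
```

Request:
{"name": "servo_tool", "arguments": {"deltas": [[[-0.04,0,0.15,0,0],[0,0,0.11,0,0],[0,0,0,0,0],[0,0,0,0,0.2],[0,0,0,0,0.46]]]}}

```text
time_s: 18.93
tool_pos: [0.6516, -0.0492, 0.0197]
tcp_rot: [1.0, 0.03, 0.001, 0.0]
wrist_force: [-0.3, -0.4, 0.8]
grip_width: 0.0354
gripper_force: 0.0
```

Request:
{"name": "servo_tool", "arguments": {"deltas": [[[0,0,0,0,0.46],[0,0,0,0,0.46],[0,0,-0.3,0,0.46],[0,0,-0.5,0,0.46],[0,0,-0.8,0,0.46]]]}}

```text
time_s: 19.35
tool_pos: [0.6486, -0.0487, 0.0812]
tcp_rot: [1.0, 0.03, -0.003, -0.001]
wrist_force: [0.3, 0.6, 0.9]
grip_width: 0.0391
gripper_force: 0.0
```

Request:
{"name": "servo_tool", "arguments": {"deltas": [[[0,0,-0.8,0,0.6],[0,0,-0.8,0,0.6],[0,0,-0.5,0,0.6],[0,0,0,0,0.6],[0,0,0,0,0.6]]]}}

```text
time_s: 19.77
tool_pos: [0.6516, -0.0492, 0.1691]
tcp_rot: [1.0, 0.03, 0.002, 0.001]
wrist_force: [-0.8, -0.5, -0.2]
grip_width: 0.0516
gripper_force: 0.0
```

```bash
python3 - <<'E'
from h import *
for n in("top","scene"):
    for o in find(n): print(n,{k:o[k] for k in("px","n","mid","stub","ax","dark")})
plan(.512,-.062,.06,-1)
E
```

```text
top {'px': array([330., 189.]), 'n': np.int32(198), 'mid': array([ 0.5182, -0.1895]), 'stub': array([ 0.5141, -0.1903]), 'ax': np.float64(173.7), 'dark': np.int64(0)}
scene {'px': array([220., 169.]), 'n': np.int32(183), 'mid': array([ 0.5239, -0.1865]), 'stub': array([ 0.5147, -0.1896]), 'ax': np.float64(-8.3), 'dark': np.int64(0)}
scene {'px': array([243., 198.]), 'n': np.int32(200), 'mid': array([ 0.5193, -0.0583]), 'stub': array([ 0.5098, -0.0626]), 'ax': np.float64(0.3), 'dark': np.int64(0)}
scene {'px': array([267., 233.]), 'n': np.int32(207), 'mid': array([0.5202, 0.0727]), 'stub': array([0.5131, 0.0619]), 'ax': np.float64(53.8), 'dark': np.int64(0)}
t 19.9 th0 3.4 pos [ 0.6498 -0.0489  0.1659] -> turn 0.049 then shift [-3.44   0.389  2.648] grip 0.0512 0.0 F [-0.   0.6 -0.2]
```

Request:
{"name": "servo_tool", "arguments": {"deltas": [[[0,0,0,0.049,0.6],[-0.43,0.05,0,0,0.6],[-0.43,0.05,0,0,0.6],[-0.43,0.05,0,0,0.6],[-0.43,0.05,0,0,0.6]]]}}

```text
time_s: 20.28
tool_pos: [0.5797, -0.0556, 0.1643]
tcp_rot: [1.0, -0.009, -0.002, -0.0]
wrist_force: [0.6, -0.2, -0.2]
grip_width: 0.0513
gripper_force: 0.0
```

Request:
{"name": "servo_tool", "arguments": {"deltas": [[[-0.43,0.05,0.3,0,0.6],[-0.43,0.05,0.4,0,0.6],[-0.43,0.05,0.5,0,0.6],[-0.43,0.04,0.5,0,0.6],[0,0,0.5,0,0.6]]]}}

```text
time_s: 20.7
tool_pos: [0.5071, -0.0615, 0.0761]
tcp_rot: [1.0, -0.009, -0.004, -0.001]
wrist_force: [0.2, -0.1, 0.3]
grip_width: 0.0514
gripper_force: 0.0
```

Request:
{"name": "servo_tool", "arguments": {"deltas": [[[0,0,0.4,0,0.6],[0,0,0,0,0.6],[0,0,0,0,0.6],[0,0,0,0,0.6],[0,0,0,0,0.6]]]}}

```text
time_s: 21.12
tool_pos: [0.5137, -0.0625, 0.0632]
tcp_rot: [1.0, -0.009, 0.001, 0.0]
wrist_force: [-0.1, -0.5, -0.9]
grip_width: 0.0514
gripper_force: 0.0
```

```bash
python3 - <<'E'
from h import *
plan(.511,-.062,.008,-1)
E
```

```text
t 21.1 th0 -1.0 pos [ 0.5137 -0.0625  0.0632] -> turn 0.0 then shift [-0.067 -0.01   1.379] grip 0.0514 0.0 F [-0.1 -0.5 -0.9]
```

Request:
{"name": "servo_tool", "arguments": {"deltas": [[[-0.06,0,0.4,0,0.6],[0,0,0.5,0,0.6],[0,0,0.4,0,0.6],[0,0,0.08,0,0.6],[0,0,0,0,0.6]]]}}

```text
time_s: 21.53
tool_pos: [0.5102, -0.0622, 0.0071]
tcp_rot: [1.0, -0.009, -0.001, -0.0]
wrist_force: [0.5, 0.4, 0.2]
grip_width: 0.0515
gripper_force: 0.0
```

Request:
{"name": "servo_tool", "arguments": {"deltas": [[[0,0,0,0,0],[0,0,0,0,0],[0,0,0,0,0],[0,0,0,0,0],[0,0,0,0,0]]]}}

```text
time_s: 21.95
tool_pos: [0.5118, -0.0626, 0.0087]
tcp_rot: [1.0, -0.009, 0.002, 0.0]
wrist_force: [0.2, -1.1, 5.9]
grip_width: 0.025
gripper_force: 50.0
```

Request:
{"name": "servo_tool", "arguments": {"deltas": [[[0,0,-0.4,0,0],[0,0,-0.8,0,0],[0,0,-0.9,0,0],[0,0,-0.9,0,0],[0,0,-0.9,0,0]]]}}

```text
time_s: 22.37
tool_pos: [0.5097, -0.062, 0.1649]
tcp_rot: [1.0, -0.009, -0.0, -0.0]
wrist_force: [0.2, -0.4, -1.8]
grip_width: 0.0249
gripper_force: 49.4
```

```bash
python3 - <<'E'
from h import *
plan(.433,.325,.17,-1)
I,D=snapshot("top"); P=cloud("top",D)
b=(P[...,2]>.055)&(P[...,2]<.08)&(P[...,1]>.25)&(P[...,1]<.46)&(P[...,0]<.54)&(P[...,0]>.33)
print("basket",b.sum(),cv2.minAreaRect(P[b][:,:2].astype(np.float32)*1000),P[b].min(0),P[b].max(0))
f=(P[...,2]>.0)&(P[...,2]<.012)&(P[...,1]>.27)&(P[...,1]<.44)&(P[...,0]<.51)&(P[...,0]>.35)&(cv2.cvtColor(I,cv2.COLOR_RGB2HSV)[...,2]<80)
print("floor",f.sum(),cv2.minAreaRect(P[f][:,:2].astype(np.float32)*1000))
E
```

```text
t 22.4 th0 -1.0 pos [ 0.5097 -0.062   0.1649] -> turn 0.0 then shift [-2.086 -9.64  -0.128] grip 0.0249 49.4 F [ 0.2 -0.4 -1.8]
basket 450 ((436.5372314453125, 366.0982360839844), (151.9018096923828, 150.79824829101562), 89.13656616210938) [0.36084332 0.28943459 0.05537845] [0.51257559 0.44210724 0.07640143]
floor 2146 ((438.2653503417969, 365.997802734375), (146.13363647460938, 141.17849731445312), 88.89549255371094)
```

Request:
{"name": "servo_tool", "arguments": {"deltas": [[[-0.13,-0.66,0,0,0],[-0.13,-0.66,0,0,0],[-0.13,-0.66,0,0,0],[-0.13,-0.66,0,0,0],[-0.13,-0.66,0,0,0]]]}}

```text
time_s: 22.83
tool_pos: [0.4859, 0.0713, 0.1632]
tcp_rot: [1.0, -0.009, -0.0, -0.0]
wrist_force: [-0.5, 0.1, -1.3]
grip_width: 0.0251
gripper_force: 49.6
```

Request:
{"name": "servo_tool", "arguments": {"deltas": [[[-0.13,-0.66,0,0,0],[-0.13,-0.66,0,0,0],[-0.13,-0.66,0,0,0],[-0.13,-0.66,0,0,0],[-0.13,-0.66,0,0,0]]]}}

```text
time_s: 23.25
tool_pos: [0.4621, 0.2038, 0.1631]
tcp_rot: [1.0, -0.009, -0.0, 0.0]
wrist_force: [0.4, -0.1, -2.9]
grip_width: 0.0248
gripper_force: 49.6
```

Request:
{"name": "servo_tool", "arguments": {"deltas": [[[-0.13,-0.66,0,0,0],[-0.13,-0.66,0,0,0],[-0.13,-0.66,0,0,0],[-0.13,-0.66,0,0,0],[-0.13,-0.66,0,0,0]]]}}

```text
time_s: 23.67
tool_pos: [0.4384, 0.3362, 0.163]
tcp_rot: [1.0, -0.009, -0.0, 0.0]
wrist_force: [0.7, 0.4, -1.2]
grip_width: 0.0249
gripper_force: 49.6
```

Request:
{"name": "servo_tool", "arguments": {"deltas": [[[0,0,0,0,0],[0,0,0,0,0],[0,0,0,0,0],[0,0,0,0,0],[0,0,0,0,0]]]}}

```text
time_s: 24.08
tool_pos: [0.4393, 0.334, 0.1632]
tcp_rot: [1.0, -0.009, -0.0, 0.0]
wrist_force: [0.3, 0.7, -0.6]
grip_width: 0.025
gripper_force: 49.7
```

```bash
python3 - <<'E'
from h import *
plan(.437,.338,.04,-1)
E
```

```text
t 24.1 th0 -1.1 pos [0.4393 0.334  0.1632] -> turn -0.001 then shift [-0.06 -0.1   3.08] grip 0.025 49.7 F [ 0.3  0.7 -0.6]
```

Request:
{"name": "servo_tool", "arguments": {"deltas": [[[-0.05,-0.1,0.5,0,0],[0,0,0.8,0,0],[0,0,0.8,0,0],[0,0,0.7,0,0],[0,0,0.4,0,0]]]}}

```text
time_s: 24.5
tool_pos: [0.4359, 0.3371, 0.0325]
tcp_rot: [1.0, -0.009, -0.002, 0.001]
wrist_force: [-0.5, -0.4, -2.2]
grip_width: 0.0249
gripper_force: 49.7
```

Request:
{"name": "servo_tool", "arguments": {"deltas": [[[0,0,0,0,0],[0,0,0,0,0.2],[0,0,0,0,0.44],[0,0,0,0,0.44],[0,0,0,0,0.44]]]}}

```text
time_s: 24.92
tool_pos: [0.4386, 0.3397, 0.0371]
tcp_rot: [1.0, -0.009, 0.002, -0.001]
wrist_force: [0.6, 0.9, -0.1]
grip_width: 0.0375
gripper_force: 0.0
```

Request:
{"name": "servo_tool", "arguments": {"deltas": [[[0,0,-0.4,0,0.44],[0,0,-0.8,0,0.44],[0,0,-0.9,0,0.6],[0,0,-0.9,0,0.6],[0,0,0,0,0.6]]]}}

```text
time_s: 25.33
tool_pos: [0.4418, 0.3419, 0.164]
tcp_rot: [1.0, -0.008, 0.007, -0.004]
wrist_force: [0.5, -0.2, 0.8]
grip_width: 0.0515
gripper_force: 0.0
```

```bash
python3 - <<'E'
from h import *
for n in("top","scene"):
    for o in find(n): print(n,{k:o[k] for k in("px","n","mid","stub","ax","dark")})
plan(.5125,.062,.1,54)
E
```

```text
top {'px': array([331., 189.]), 'n': np.int32(196), 'mid': array([ 0.5185, -0.1896]), 'stub': array([ 0.5141, -0.1899]), 'ax': np.float64(174.0), 'dark': np.int64(0)}
top {'px': array([235., 190.]), 'n': np.int32(193), 'mid': array([0.5139, 0.0681]), 'stub': array([0.5117, 0.0635]), 'ax': np.float64(-125.5), 'dark': np.int64(0)}
top {'px': array([132., 216.]), 'n': np.int32(254), 'mid': array([0.4391, 0.3387]), 'stub': array([0.4371, 0.3393]), 'ax': np.float64(164.6), 'dark': np.int64(25)}
scene {'px': array([220., 169.]), 'n': np.int32(178), 'mid': array([ 0.5239, -0.1868]), 'stub': array([ 0.5148, -0.1903]), 'ax': np.float64(-7.4), 'dark': np.int64(0)}
scene {'px': array([267., 233.]), 'n': np.int32(207), 'mid': array([0.5202, 0.0729]), 'stub': array([0.513 , 0.0623]), 'ax': np.float64(54.1), 'dark': np.int64(0)}
scene {'px': array([358., 310.]), 'n': np.int32(344), 'mid': array([0.4485, 0.3421]), 'stub': array([0.4405, 0.3417]), 'ax': np.float64(-2.8), 'dark': np.int64(0)}
t 25.4 th0 -1.0 pos [0.4386 0.3399 0.1583] -> turn -0.611 then shift [-4.535  5.578  1.458] grip 0.0513 0.0 F [ 0.9 -0.7 -0.8]
```

Request:
{"name": "servo_tool", "arguments": {"deltas": [[[0,0,0,-0.0764,0.6],[0,0,0,-0.0764,0.6],[0,0,0,-0.0764,0.6],[0,0,0,-0.0764,0.6],[0,0,0,-0.0764,0.6]]]}}

```text
time_s: 25.85
tool_pos: [0.4364, 0.3385, 0.154]
tcp_rot: [0.957, 0.29, -0.001, 0.0]
wrist_force: [-0.1, 0.2, -0.2]
grip_width: 0.0514
gripper_force: 0.0
```

Request:
{"name": "servo_tool", "arguments": {"deltas": [[[0,0,0,-0.0764,0.6],[0,0,0,-0.0764,0.6],[0,0,0,-0.0764,0.6],[-0.38,0.46,0,0,0.6],[-0.38,0.46,0,0,0.6]]]}}

```text
time_s: 26.27
tool_pos: [0.4482, 0.2927, 0.154]
tcp_rot: [0.89, 0.455, -0.001, -0.0]
wrist_force: [-0.2, 0.2, 0.3]
grip_width: 0.051
gripper_force: 0.0
```

Request:
{"name": "servo_tool", "arguments": {"deltas": [[[-0.38,0.46,0,0,0.6],[-0.38,0.46,0,0,0.6],[-0.38,0.46,0,0,0.6],[-0.38,0.46,0,0,0.6],[-0.38,0.46,0,0,0.6]]]}}

```text
time_s: 26.68
tool_pos: [0.4781, 0.176, 0.1541]
tcp_rot: [0.891, 0.454, -0.001, -0.0]
wrist_force: [0.6, -0.3, 0.5]
grip_width: 0.0514
gripper_force: 0.0
```

Request:
{"name": "servo_tool", "arguments": {"deltas": [[[-0.38,0.46,0,0,0.6],[-0.38,0.46,0.3,0,0.6],[-0.38,0.46,0.4,0,0.6],[-0.38,0.46,0.4,0,0.6],[-0.36,0.46,0.4,0,0.6]]]}}

```text
time_s: 27.1
tool_pos: [0.5083, 0.0612, 0.0938]
tcp_rot: [0.891, 0.454, -0.001, -0.0]
wrist_force: [0.5, 0.5, 0.2]
grip_width: 0.0511
gripper_force: 0.0
```

Request:
{"name": "servo_tool", "arguments": {"deltas": [[[0,0,0,0,0.6],[0,0,0,0,0.6],[0,0,0,0,0.6],[0,0,0,0,0.6],[0,0,0,0,0.6]]]}}

```text
time_s: 27.52
tool_pos: [0.5093, 0.0633, 0.0958]
tcp_rot: [0.891, 0.455, 0.0, 0.0]
wrist_force: [-0.2, -0.2, -0.8]
grip_width: 0.0511
gripper_force: 0.0
```

```bash
python3 - <<'E'
from h import *
for o in find("scene"): print({k:o[k] for k in("px","n","mid","stub","ax","dark")})
plan(.5125,.0625,.008,54)
E
```

```text
{'px': array([220., 169.]), 'n': np.int32(177), 'mid': array([ 0.5239, -0.1869]), 'stub': array([ 0.5148, -0.1901]), 'ax': np.float64(-7.1), 'dark': np.int64(0)}
{'px': array([267., 233.]), 'n': np.int32(210), 'mid': array([0.5203, 0.073 ]), 'stub': array([0.513 , 0.0622]), 'ax': np.float64(54.0), 'dark': np.int64(0)}
{'px': array([358., 310.]), 'n': np.int32(349), 'mid': array([0.4481, 0.342 ]), 'stub': array([0.4401, 0.3399]), 'ax': np.float64(-2.3), 'dark': np.int64(0)}
t 27.6 th0 54.1 pos [0.5094 0.0633 0.0959] -> turn 0.001 then shift [0.03  0.074 2.197] grip 0.051 0.0 F [ 0.4 -0.7  0.5]
```

Request:
{"name": "servo_tool", "arguments": {"deltas": [[[0.03,0.07,0.4,0,0.6],[0,0,0.6,0,0.6],[0,0,0.6,0,0.6],[0,0,0.4,0,0.6],[0,0,0.2,0,0.6]]]}}

```text
time_s: 27.98
tool_pos: [0.5109, 0.0624, 0.0058]
tcp_rot: [0.891, 0.455, -0.001, -0.001]
wrist_force: [0.0, -0.3, 0.2]
grip_width: 0.0512
gripper_force: 0.0
```

Request:
{"name": "servo_tool", "arguments": {"deltas": [[[0,0,0,0,0.6],[0,0,0,0,0],[0,0,0,0,0],[0,0,0,0,0],[0,0,0,0,0]]]}}

```text
time_s: 28.4
tool_pos: [0.5136, 0.0618, 0.0086]
tcp_rot: [0.891, 0.454, 0.001, 0.001]
wrist_force: [-1.1, 1.3, 4.9]
grip_width: 0.025
gripper_force: 49.9
```

Request:
{"name": "servo_tool", "arguments": {"deltas": [[[0,0,0,0,0],[0,0,-0.4,0,0],[0,0,-0.8,0,0],[0,0,-0.9,0,0],[0,0,-0.9,0,0]]]}}

```text
time_s: 28.82
tool_pos: [0.5111, 0.0616, 0.128]
tcp_rot: [0.891, 0.454, -0.001, -0.0]
wrist_force: [-0.0, -0.4, -2.3]
grip_width: 0.0244
gripper_force: 49.6
```

Request:
{"name": "servo_tool", "arguments": {"deltas": [[[0,0,-0.9,0.0764,0],[0,0,0,0.0764,0],[0,0,0,0.0764,0],[0,0,0,0.0764,0],[0,0,0,0.0764,0]]]}}

```text
time_s: 29.23
tool_pos: [0.5117, 0.0616, 0.1635]
tcp_rot: [0.986, 0.168, -0.0, 0.0]
wrist_force: [0.1, -0.1, -2.4]
grip_width: 0.0247
gripper_force: 49.7
```

Request:
{"name": "servo_tool", "arguments": {"deltas": [[[0,0,0,0.0764,0],[0,0,0,0.0764,0],[0,0,0,0.0764,0],[0,0,0,0,0],[0,0,0,0,0]]]}}

```text
time_s: 29.65
tool_pos: [0.5118, 0.0617, 0.1631]
tcp_rot: [1.0, -0.007, -0.0, 0.0]
wrist_force: [-1.2, 0.2, -1.4]
grip_width: 0.0251
gripper_force: 49.7
```

```bash
python3 - <<'E'
from h import *
plan(.437,.398,.17,-1)
E
```

```text
t 29.6 th0 -0.8 pos [0.5118 0.0617 0.1631] -> turn 0.002 then shift [-2.017 -8.374 -0.173] grip 0.0251 49.7 F [-1.2  0.2 -1.4]
```

Request:
{"name": "servo_tool", "arguments": {"deltas": [[[-0.155,-0.64,0,0,0],[-0.155,-0.64,0,0,0],[-0.155,-0.64,0,0,0],[-0.155,-0.64,0,0,0],[-0.155,-0.64,0,0,0]]]}}

```text
time_s: 30.07
tool_pos: [0.4829, 0.1912, 0.1632]
tcp_rot: [1.0, -0.007, -0.0, 0.0]
wrist_force: [0.6, -0.1, -2.2]
grip_width: 0.0249
gripper_force: 49.7
```

Request:
{"name": "servo_tool", "arguments": {"deltas": [[[-0.155,-0.64,0,0,0],[-0.155,-0.64,0,0,0],[-0.155,-0.64,0,0,0],[-0.155,-0.64,0,0,0],[-0.155,-0.64,0,0,0]]]}}

```text
time_s: 30.48
tool_pos: [0.454, 0.3198, 0.1631]
tcp_rot: [1.0, -0.007, -0.0, 0.0]
wrist_force: [0.2, -1.0, -1.6]
grip_width: 0.0251
gripper_force: 49.7
```

Request:
{"name": "servo_tool", "arguments": {"deltas": [[[-0.155,-0.64,0,0,0],[-0.155,-0.64,0,0,0],[-0.155,-0.64,0,0,0],[0,0,0,0,0],[0,0,0,0,0]]]}}

```text
time_s: 30.9
tool_pos: [0.4368, 0.3968, 0.1629]
tcp_rot: [1.0, -0.006, -0.0, 0.0]
wrist_force: [-0.8, -0.1, -1.1]
grip_width: 0.0251
gripper_force: 49.9
```

Request:
{"name": "servo_tool", "arguments": {"deltas": [[[0,0,0.4,0,0],[0,0,0.7,0,0],[0,0,0.5,0,0],[0,0,0,0,0],[0,0,0,0,0]]]}}

```text
time_s: 31.32
tool_pos: [0.437, 0.3943, 0.0984]
tcp_rot: [1.0, -0.009, -0.001, 0.001]
wrist_force: [0.6, -0.4, -1.9]
grip_width: 0.025
gripper_force: 49.8
```

```bash
python3 - <<'E'
from h import *
plan(.437,.398,.036,-1)
E
```

```text
t 31.3 th0 -1.0 pos [0.437  0.3943 0.0984] -> turn 0.0 then shift [-1.00e-03 -9.30e-02  1.56e+00] grip 0.025 49.8 F [ 0.6 -0.4 -1.9]
```

Request:
{"name": "servo_tool", "arguments": {"deltas": [[[0,-0.06,0.4,0,0],[0,0,0.5,0,0],[0,0,0.4,0,0],[0,0,0.25,0,0],[0,0,0,0,0]]]}}

```text
time_s: 31.73
tool_pos: [0.4372, 0.3975, 0.0366]
tcp_rot: [1.0, -0.009, -0.001, 0.001]
wrist_force: [0.3, -0.3, -1.8]
grip_width: 0.0252
gripper_force: 49.9
```

Request:
{"name": "servo_tool", "arguments": {"deltas": [[[0,0,0,0,0.2],[0,0,0,0,0.42],[0,0,0,0,0.42],[0,0,0,0,0.42],[0,0,-0.3,0,0.42]]]}}

```text
time_s: 32.15
tool_pos: [0.4366, 0.3977, 0.0486]
tcp_rot: [1.0, -0.009, -0.001, 0.001]
wrist_force: [-0.6, -0.1, -0.4]
grip_width: 0.0362
gripper_force: 0.0
```

Request:
{"name": "servo_tool", "arguments": {"deltas": [[[0,0,-0.6,0,0.42],[0,0,-0.8,0,0.42],[0,0,-0.8,0,0.6],[0,0,-0.8,0,0.6],[0,0,0,0,0.6]]]}}

```text
time_s: 32.57
tool_pos: [0.4411, 0.401, 0.1773]
tcp_rot: [1.0, -0.008, 0.006, -0.004]
wrist_force: [1.4, 1.6, 0.5]
grip_width: 0.0513
gripper_force: 0.0
```

```bash
python3 - <<'E'
from h import *
for n in("top","scene"):
    for o in find(n): print(n,{k:o[k] for k in("px","n","mid","stub","ax","dark")})
plan(.513,-.190,.1,-6.5)
E
```

```text
top {'px': array([331., 189.]), 'n': np.int32(195), 'mid': array([ 0.5183, -0.1896]), 'stub': array([ 0.5121, -0.1888]), 'ax': np.float64(173.7), 'dark': np.int64(0)}
top {'px': array([132., 214.]), 'n': np.int32(279), 'mid': array([0.4434, 0.3414]), 'stub': array([0.4377, 0.3398]), 'ax': np.float64(-169.9), 'dark': np.int64(42)}
top {'px': array([110., 215.]), 'n': np.int32(249), 'mid': array([0.4407, 0.3978]), 'stub': array([0.4371, 0.3999]), 'ax': np.float64(175.6), 'dark': np.int64(33)}
scene {'px': array([220., 169.]), 'n': np.int32(180), 'mid': array([ 0.5238, -0.1868]), 'stub': array([ 0.515 , -0.1906]), 'ax': np.float64(-7.7), 'dark': np.int64(0)}
scene {'px': array([358., 310.]), 'n': np.int32(344), 'mid': array([0.4485, 0.3421]), 'stub': array([0.4389, 0.3406]), 'ax': np.float64(-2.8), 'dark': np.int64(0)}
scene {'px': array([377., 334.]), 'n': np.int32(378), 'mid': array([0.4484, 0.4014]), 'stub': array([0.44  , 0.4004]), 'ax': np.float64(0.6), 'dark': np.int64(0)}
t 32.7 th0 -1.0 pos [0.4384 0.399  0.1717] -> turn 0.061 then shift [ 3.521 14.419  1.793] grip 0.0512 0.0 F [-1.1 -0.1 -0.4]
```

Request:
{"name": "servo_tool", "arguments": {"deltas": [[[0,0,0,0.061,0.6],[0.16,0.655,0,0,0.6],[0.16,0.655,0,0,0.6],[0.16,0.655,0,0,0.6],[0.16,0.655,0,0,0.6]]]}}

```text
time_s: 33.08
tool_pos: [0.4499, 0.2898, 0.1676]
tcp_rot: [0.998, -0.056, -0.001, 0.001]
wrist_force: [0.5, -0.3, -0.6]
grip_width: 0.0513
gripper_force: 0.0
```

Request:
{"name": "servo_tool", "arguments": {"deltas": [[[0.16,0.655,0,0,0.6],[0.16,0.655,0,0,0.6],[0.16,0.655,0,0,0.6],[0.16,0.655,0,0,0.6],[0.16,0.655,0,0,0.6]]]}}

```text
time_s: 33.5
tool_pos: [0.4669, 0.156, 0.1679]
tcp_rot: [0.998, -0.056, -0.001, 0.0]
wrist_force: [0.0, 0.5, -0.7]
grip_width: 0.0514
gripper_force: 0.0
```

Request:
{"name": "servo_tool", "arguments": {"deltas": [[[0.16,0.655,0,0,0.6],[0.16,0.655,0,0,0.6],[0.16,0.655,0,0,0.6],[0.16,0.655,0,0,0.6],[0.16,0.655,0,0,0.6]]]}}

```text
time_s: 33.92
tool_pos: [0.4839, 0.0225, 0.1679]
tcp_rot: [0.998, -0.056, -0.001, -0.0]
wrist_force: [-0.5, 0.5, -0.1]
grip_width: 0.0513
gripper_force: 0.0
```

Request:
{"name": "servo_tool", "arguments": {"deltas": [[[0.16,0.655,0,0,0.6],[0.16,0.655,0,0,0.6],[0.16,0.655,0,0,0.6],[0.16,0.655,0,0,0.6],[0.16,0.655,0,0,0.6]]]}}

```text
time_s: 34.33
tool_pos: [0.501, -0.111, 0.1678]
tcp_rot: [0.998, -0.056, -0.001, -0.0]
wrist_force: [-0.5, 0.8, -0.2]
grip_width: 0.0513
gripper_force: 0.0
```

Request:
{"name": "servo_tool", "arguments": {"deltas": [[[0.16,0.655,0,0,0.6],[0.16,0.655,0.4,0,0.6],[0.16,0.655,0.4,0,0.6],[0,0,0.4,0,0.6],[0,0,0,0,0.6]]]}}

```text
time_s: 34.75
tool_pos: [0.5093, -0.1903, 0.1169]
tcp_rot: [0.998, -0.058, -0.004, -0.002]
wrist_force: [-1.0, -0.3, 0.0]
grip_width: 0.0513
gripper_force: 0.0
```

```bash
python3 - <<'E'
from h import *
for o in find("scene"): print({k:o[k] for k in("px","n","mid","stub","ax","dark")})
plan(.513,-.190,.008,-6.5)
E
```

```text
{'px': array([220., 169.]), 'n': np.int32(175), 'mid': array([ 0.5238, -0.1868]), 'stub': array([ 0.5148, -0.1901]), 'ax': np.float64(-7.4), 'dark': np.int64(0)}
{'px': array([358., 310.]), 'n': np.int32(343), 'mid': array([0.4483, 0.3418]), 'stub': array([0.439 , 0.3405]), 'ax': np.float64(-1.7), 'dark': np.int64(0)}
{'px': array([377., 334.]), 'n': np.int32(374), 'mid': array([0.4485, 0.4014]), 'stub': array([0.4399, 0.4001]), 'ax': np.float64(-0.4), 'dark': np.int64(0)}
t 34.8 th0 -6.6 pos [ 0.51   -0.1897  0.1185] -> turn -0.001 then shift [ 0.075 -0.     2.763] grip 0.0512 0.0 F [ 1.   0.5 -0.2]
```

Request:
{"name": "servo_tool", "arguments": {"deltas": [[[0.04,0,0.5,0,0.6],[0,0,0.7,0,0.6],[0,0,0.7,0,0.6],[0,0,0.6,0,0.6],[0,0,0.25,0,0.6]]]}}

```text
time_s: 35.22
tool_pos: [0.512, -0.1885, 0.009]
tcp_rot: [0.998, -0.056, -0.002, -0.001]
wrist_force: [-1.1, -0.0, 0.1]
grip_width: 0.0511
gripper_force: 0.0
```

Request:
{"name": "servo_tool", "arguments": {"deltas": [[[0,0,0,0,0.6],[0,0,0,0,0],[0,0,0,0,0],[0,0,0,0,0],[0,0,0,0,0]]]}}

```text
time_s: 35.63
tool_pos: [0.5154, -0.1911, 0.0132]
tcp_rot: [0.998, -0.056, 0.002, 0.001]
wrist_force: [0.8, 0.1, 6.1]
grip_width: 0.0245
gripper_force: 50.2
```

Request:
{"name": "servo_tool", "arguments": {"deltas": [[[0,0,0,0,0],[0,0,-0.4,0,0],[0,0,-0.8,0,0],[0,0,-0.9,0,0],[0,0,-0.9,0,0]]]}}

```text
time_s: 36.05
tool_pos: [0.5131, -0.1902, 0.1324]
tcp_rot: [0.998, -0.056, -0.001, -0.0]
wrist_force: [0.3, -0.4, -0.8]
grip_width: 0.0242
gripper_force: 49.5
```

Request:
{"name": "servo_tool", "arguments": {"deltas": [[[0,0,-0.9,-0.06,0],[0,0,-0.2,0,0],[0,0,0,0,0],[0,0,0,0,0],[0,0,0,0,0]]]}}

```text
time_s: 36.47
tool_pos: [0.5125, -0.1898, 0.1734]
tcp_rot: [1.0, -0.01, -0.002, -0.001]
wrist_force: [0.0, 0.1, -2.0]
grip_width: 0.0246
gripper_force: 49.5
```

```bash
python3 - <<'E'
from h import *
plan(.437,.369,.17,-1)
E
```

```text
t 36.5 th0 -1.1 pos [ 0.5125 -0.1898  0.1734] -> turn -0.001 then shift [ -2.131 -13.935   0.084] grip 0.0246 49.5 F [ 0.   0.1 -2. ]
```

Request:
{"name": "servo_tool", "arguments": {"deltas": [[[-0.1,-0.66,0,0,0],[-0.1,-0.66,0,0,0],[-0.1,-0.66,0,0,0],[-0.1,-0.66,0,0,0],[-0.1,-0.66,0,0,0]]]}}

```text
time_s: 36.88
tool_pos: [0.4946, -0.0567, 0.1727]
tcp_rot: [1.0, -0.01, -0.003, -0.001]
wrist_force: [0.9, 0.4, -1.7]
grip_width: 0.0242
gripper_force: 49.6
```

Request:
{"name": "servo_tool", "arguments": {"deltas": [[[-0.1,-0.66,0,0,0],[-0.1,-0.66,0,0,0],[-0.1,-0.66,0,0,0],[-0.1,-0.66,0,0,0],[-0.1,-0.66,0,0,0]]]}}

```text
time_s: 37.3
tool_pos: [0.477, 0.0754, 0.1729]
tcp_rot: [1.0, -0.01, -0.003, 0.0]
wrist_force: [0.1, 1.1, -1.9]
grip_width: 0.0246
gripper_force: 49.6
```

Request:
{"name": "servo_tool", "arguments": {"deltas": [[[-0.1,-0.66,0,0,0],[-0.1,-0.66,0,0,0],[-0.1,-0.66,0,0,0],[-0.1,-0.66,0,0,0],[-0.1,-0.66,0,0,0]]]}}

```text
time_s: 37.72
tool_pos: [0.4596, 0.2073, 0.1728]
tcp_rot: [1.0, -0.01, -0.002, 0.001]
wrist_force: [0.2, 0.6, -0.9]
grip_width: 0.0251
gripper_force: 49.6
```

Request:
{"name": "servo_tool", "arguments": {"deltas": [[[-0.1,-0.66,0,0,0],[-0.1,-0.66,0,0,0],[-0.1,-0.66,0,0,0],[-0.1,-0.66,0,0,0],[-0.1,-0.66,0,0,0]]]}}

```text
time_s: 38.13
tool_pos: [0.4422, 0.3394, 0.1725]
tcp_rot: [1.0, -0.01, -0.002, 0.001]
wrist_force: [0.1, -0.0, -1.1]
grip_width: 0.0249
gripper_force: 49.6
```

Request:
{"name": "servo_tool", "arguments": {"deltas": [[[-0.1,-0.66,0,0,0],[0,0,0,0,0],[0,0,0,0,0],[0,0,0,0,0],[0,0,0,0,0]]]}}

```text
time_s: 38.55
tool_pos: [0.4399, 0.364, 0.174]
tcp_rot: [1.0, -0.01, -0.001, 0.001]
wrist_force: [-0.1, -0.3, -0.7]
grip_width: 0.0246
gripper_force: 49.7
```

```bash
python3 - <<'E'
from h import *
plan(.437,.369,.055,-1)
s=get_state(); p=s["tool_pos"]; q=s["tcp_rot"]; a=2*np.arctan2(q[1],q[0])
ex=np.array([np.cos(a),np.sin(a)]); I,D=snapshot("scene"); P=cloud("scene",D)[D>0]; d=P-p; m=(abs(d[:,:2]@[ex[1],-ex[0]])<.03)&(d[:,2]<.026)&(d[:,2]>-.03)&(abs(d[:,:2]@ex)<.07)
X=d[m][:,:2]@ex; print("valve extent X",X.min(),X.max(),"zmin",d[m][:,2].min())
E
```

```text
t 38.5 th0 -1.1 pos [0.4399 0.364  0.174 ] -> turn -0.001 then shift [-0.074 -0.123  2.975] grip 0.0246 49.7 F [-0.1 -0.3 -0.7]
valve extent X -0.014777386889533381 0.035367334815655196 zmin -0.013463196977501507
```

Request:
{"name": "servo_tool", "arguments": {"deltas": [[[-0.06,-0.12,0.5,0,0],[0,0,0.8,0,0],[0,0,0.8,0,0],[0,0,0.6,0,0],[0,0,0.3,0,0]]]}}

```text
time_s: 39.02
tool_pos: [0.4363, 0.3677, 0.0521]
tcp_rot: [1.0, -0.01, -0.002, 0.002]
wrist_force: [-0.8, -0.4, -1.1]
grip_width: 0.0248
gripper_force: 49.7
```

Request:
{"name": "servo_tool", "arguments": {"deltas": [[[0,0,0.1,0,0],[0,0,0,0,0],[0,0,0,0,0.44],[0,0,0,0,0.44],[0,0,0,0,0.44]]]}}

```text
time_s: 39.43
tool_pos: [0.4392, 0.3708, 0.0529]
tcp_rot: [1.0, -0.009, 0.001, -0.001]
wrist_force: [0.1, 0.6, 0.7]
grip_width: 0.0376
gripper_force: 0.0
```

Request:
{"name": "servo_tool", "arguments": {"deltas": [[[0,0,-0.4,0,0.44],[0,0,-0.7,0,0.44],[0,0,-0.8,0,0.44],[0,0,-0.9,0,0],[0,0,0,0,0]]]}}

```text
time_s: 39.85
tool_pos: [0.4422, 0.3731, 0.1718]
tcp_rot: [1.0, -0.009, 0.007, -0.004]
wrist_force: [0.6, 1.1, 0.9]
grip_width: 0.0149
gripper_force: 0.0
```

```bash
python3 - <<'E'
from h import *
I,D=snapshot("top")
for o in find("top",I,D): print({k:o[k] for k in("px","n","mid","stub","ax","dark","zmax")})
I2,D2=snapshot("scene"); 
A=cv2.resize(I[170:260,60:200,::-1],(560,360),interpolation=cv2.INTER_CUBIC)
B=cv2.resize(I2[130:370,130:450,::-1],(480,360),interpolation=cv2.INTER_CUBIC); 
cv2.imwrite("pics/s2.png",cv2.resize(np.hstack([A,B]),(800,277)))
plan(*cw(0,-.26),.19,3.5)
plan(*cw(0,-.26),.19,93.5)
E
```

```text
{'px': array([121., 215.]), 'n': np.int32(686), 'mid': array([0.4418, 0.3677]), 'stub': array([0.4391, 0.3696]), 'ax': np.float64(100.8), 'dark': np.int64(41), 'zmax': np.float64(0.043)}
t 40.0 th0 -1.1 pos [0.4393 0.3711 0.1663] -> turn -0.051 then shift [ 4.597 16.452 -0.593] grip 0.0003 0.0 F [-0.  -0.3 -0.1]
t 40.0 th0 -1.1 pos [0.4393 0.3711 0.1663] -> turn -1.051 then shift [-16.452   4.597  -0.593] grip 0.0003 0.0 F [-0.  -0.3 -0.1]
```

View pics/s2.png

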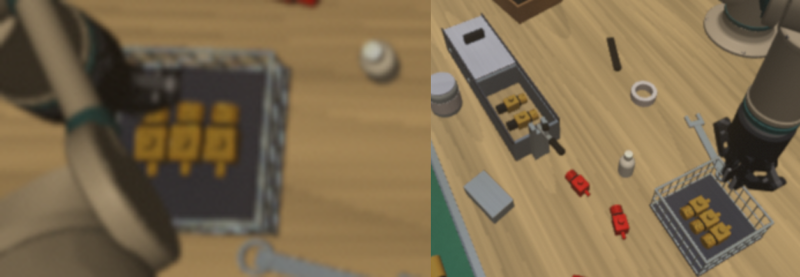

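The basket holds all three rejects side by side on its floor, at left about (185,140). The compartment holds both capped valves, at right about (512,110). No brass valve is left on the bench, so next I'll shut the cover.

Request:
{"name": "servo_tool", "arguments": {"deltas": [[[0,0,-0.3,-0.051,0],[0.184,0.658,-0.3,0,0],[0.184,0.658,0,0,0],[0.184,0.658,0,0,0],[0.184,0.658,0,0,0]]]}}

```text
time_s: 40.37
tool_pos: [0.4733, 0.2657, 0.1864]
tcp_rot: [1.0, 0.031, -0.001, 0.0]
wrist_force: [0.2, -0.2, -0.1]
grip_width: 0.0001
gripper_force: 0.0
```

Request:
{"name": "servo_tool", "arguments": {"deltas": [[[0.184,0.658,0,0,0],[0.184,0.658,0,0,0],[0.184,0.658,0,0,0],[0.184,0.658,0,0,0],[0.184,0.658,0,0,0]]]}}

```text
time_s: 40.78
tool_pos: [0.518, 0.1364, 0.1862]
tcp_rot: [1.0, 0.031, -0.001, 0.0]
wrist_force: [-0.1, -1.1, -0.2]
grip_width: -0.0001
gripper_force: 0.0
```

Request:
{"name": "servo_tool", "arguments": {"deltas": [[[0.184,0.658,0,0,0],[0.184,0.658,0,0,0],[0.184,0.658,0,0,0],[0.184,0.658,0,0,0],[0.184,0.658,0,0,0]]]}}

```text
time_s: 41.2
tool_pos: [0.5629, 0.0075, 0.1861]
tcp_rot: [1.0, 0.031, -0.001, -0.0]
wrist_force: [0.3, 0.2, -0.5]
grip_width: 0.0002
gripper_force: 0.0
```

Request:
{"name": "servo_tool", "arguments": {"deltas": [[[0.184,0.658,0,0,0],[0.184,0.658,0,0,0],[0.184,0.658,0,0,0],[0.184,0.658,0,0,0],[0.184,0.658,0,0,0]]]}}

```text
time_s: 41.62
tool_pos: [0.6077, -0.1214, 0.186]
tcp_rot: [1.0, 0.031, -0.001, -0.0]
wrist_force: [0.2, 0.6, -0.1]
grip_width: 0.0001
gripper_force: 0.0
```

Request:
{"name": "servo_tool", "arguments": {"deltas": [[[0.184,0.658,0,0,0],[0.184,0.658,0,0,0],[0.184,0.658,0,0,0],[0.184,0.658,0,0,0],[0.184,0.658,0,0,0]]]}}

```text
time_s: 42.03
tool_pos: [0.6526, -0.2504, 0.1858]
tcp_rot: [1.0, 0.031, -0.001, -0.001]
wrist_force: [1.7, -0.4, 0.5]
grip_width: -0.0002
gripper_force: 0.0
```

Request:
{"name": "servo_tool", "arguments": {"deltas": [[[0.184,0.658,0,0,0],[0,0,0,0,0],[0,0,0,0,0],[0,0,0,0,0],[0,0,0,0,0]]]}}

```text
time_s: 42.45
tool_pos: [0.6614, -0.2739, 0.1867]
tcp_rot: [1.0, 0.031, -0.001, -0.001]
wrist_force: [0.6, 0.1, -0.5]
grip_width: 0.0001
gripper_force: 0.0
```

```bash
python3 - <<'E'
from h import *
I,D=snapshot("scene")
for o in find("scene",I,D): print({k:o[k] for k in("px","n","mid","stub","ax","dark")})
plan(*cw(0,-.26),.083,3.5)
E
```

```text
t 42.5 th0 3.6 pos [ 0.6616 -0.2738  0.1871] -> turn 0.001 then shift [0.034 0.02  2.602] grip -0.0003 0.0 F [-0.3  0.1 -0.2]
```

Request:
{"name": "servo_tool", "arguments": {"deltas": [[[0,0,0.8,0,0],[0,0,0.8,0,0],[0,0,0.6,0,0],[0,0,0.4,0,0],[0,-0.2,0,0,0]]]}}

```text
time_s: 42.92
tool_pos: [0.6589, -0.2659, 0.079]
tcp_rot: [1.0, 0.031, -0.003, -0.002]
wrist_force: [0.2, 0.1, -1.1]
grip_width: 0.0001
gripper_force: 0.0
```

Request:
{"name": "servo_tool", "arguments": {"deltas": [[[0,-0.2,0,0,0],[0,-0.3,0,0,0],[0,-0.4,0,0,0],[0,-0.4,0,0,0],[0,-0.4,0,0,0]]]}}

```text
time_s: 43.33
tool_pos: [0.6584, -0.198, 0.0851]
tcp_rot: [1.0, 0.031, 0.002, 0.001]
wrist_force: [1.4, -2.2, 2.2]
grip_width: -0.0001
gripper_force: 1.1
```

Request:
{"name": "servo_tool", "arguments": {"deltas": [[[0,-0.4,0,0,0],[0,-0.4,0,0,0],[0,-0.4,0,0,0],[0,-0.4,0,0,0],[0,-0.4,0,0,0]]]}}

```text
time_s: 43.75
tool_pos: [0.6523, -0.1179, 0.0835]
tcp_rot: [1.0, 0.031, 0.0, 0.0]
wrist_force: [0.7, -1.9, 1.4]
grip_width: -0.0002
gripper_force: 1.1
```

Request:
{"name": "servo_tool", "arguments": {"deltas": [[[0,-0.4,0,0,0],[0,-0.3,0,0,0],[0,-0.2,0,0,0],[0,-0.1,0,0,0],[0,0,0,0,0]]]}}

```text
time_s: 44.17
tool_pos: [0.6494, -0.0782, 0.0829]
tcp_rot: [1.0, 0.031, -0.001, -0.001]
wrist_force: [-0.5, -0.3, -0.6]
grip_width: -0.0004
gripper_force: 0.0
```

```bash
python3 - <<'E'
from h import *
plan(*cw(0,-.0415),.083,3.5)
E
```

```text
t 44.2 th0 3.6 pos [ 0.6494 -0.0782  0.0829] -> turn 0.001 then shift [ 0.041 -0.542 -0.003] grip -0.0004 0.0 F [-0.5 -0.3 -0.6]
```

Request:
{"name": "servo_tool", "arguments": {"deltas": [[[0,-0.15,0,0,0],[0,-0.15,0,0,0],[0,-0.1,0,0,0],[0,-0.06,0,0,0],[0,-0.03,0,0,0]]]}}

```text
time_s: 44.58
tool_pos: [0.6484, -0.0598, 0.0829]
tcp_rot: [1.0, 0.031, -0.001, -0.0]
wrist_force: [-0.4, -2.1, -0.3]
grip_width: -0.0003
gripper_force: 0.8
```

Request:
{"name": "servo_tool", "arguments": {"deltas": [[[0,-0.03,0,0,0],[0,-0.03,0,0,0],[0,-0.03,0,0,0],[0,-0.03,0,0,0],[0,0,0,0,0]]]}}

```text
time_s: 45.0
tool_pos: [0.6484, -0.0589, 0.0831]
tcp_rot: [1.0, 0.031, -0.0, 0.003]
wrist_force: [-0.8, -9.9, -2.5]
grip_width: 0.0002
gripper_force: 4.8
```

Cover is at its shut stop (10 N reaction, 186 mm of travel in all). Next I'll back off, rise, turn for the clamp, and measure the handle with the arm clear of it.

Request:
{"name": "servo_tool", "arguments": {"deltas": [[[0,0.3,0,0,0],[0,0.1,-0.5,0,0],[0,0,-0.8,0,0],[0,0,-0.9,0,0],[0,0,-0.8,0,0.6]]]}}

```text
time_s: 45.42
tool_pos: [0.6498, -0.0711, 0.2051]
tcp_rot: [1.0, 0.03, 0.0, -0.001]
wrist_force: [0.8, 0.5, 0.5]
grip_width: 0.0108
gripper_force: 0.0
```

Request:
{"name": "servo_tool", "arguments": {"deltas": [[[0,0,0,-0.077,0.6],[0,0,0,-0.077,0.6],[0,0,0,-0.077,0.6],[0,0,0,-0.077,0.6],[0,0,0,-0.077,0.6]]]}}

```text
time_s: 45.83
tool_pos: [0.6498, -0.0709, 0.2037]
tcp_rot: [0.944, 0.33, 0.001, -0.001]
wrist_force: [-0.4, -0.6, -0.4]
grip_width: 0.0512
gripper_force: 0.0
```

Request:
{"name": "servo_tool", "arguments": {"deltas": [[[0,0,0,-0.077,0.6],[0,0,0,-0.077,0.6],[0,0,0,-0.077,0.6],[0,0,0,-0.077,0.6],[0,0,0,-0.077,0.6]]]}}

```text
time_s: 46.25
tool_pos: [0.6498, -0.0709, 0.2035]
tcp_rot: [0.803, 0.596, 0.001, -0.0]
wrist_force: [0.6, -0.2, -0.2]
grip_width: 0.0513
gripper_force: 0.0
```

Request:
{"name": "servo_tool", "arguments": {"deltas": [[[0,0,0,-0.077,0.6],[0,0,0,-0.077,0.6],[0,0,0,-0.077,0.6],[0,0,0,0,0.6],[0,0,0,0,0.6]]]}}

```text
time_s: 46.67
tool_pos: [0.6497, -0.071, 0.2035]
tcp_rot: [0.686, 0.728, 0.001, -0.0]
wrist_force: [-0.1, -0.3, 0.2]
grip_width: 0.0511
gripper_force: 0.0
```

```bash
python3 - <<'E'
from h import *
a=np.radians(YAW)
for n in("top","scene"):
    I,D=snapshot(n); P=cloud(n,D); V=I.max(2)
    X=P[...,0]*np.cos(a)+P[...,1]*np.sin(a)-.645; Y=-P[...,0]*np.sin(a)+P[...,1]*np.cos(a)+.0545
    for y0 in np.arange(.11,.2,.01):
        m=(abs(X)<.025)&(Y>y0)&(Y<=y0+.01)&(P[...,2]>.09)&(P[...,2]<.16)
        if m.sum()>3: print(n,y0.round(3),m.sum(),"x",X[m].mean().round(4),X[m].min().round(3),X[m].max().round(3),"z top",np.percentile(P[m][:,2],90).round(4),"V",V[m].mean().round())
    if n=="scene": cv2.imwrite("pics/s3.png",cv2.resize(I[130:290,100:300,::-1],(750,600),interpolation=cv2.INTER_CUBIC))
plan(*cw(0.001,.179),.19,93.5)
E
```

```text
top 0.11 16 x 0.0006 -0.005 0.012 z top 0.1112 V 120.0
top 0.12 28 x 0.0003 -0.005 0.007 z top 0.1364 V 94.0
top 0.13 23 x -0.0005 -0.005 0.01 z top 0.1387 V 68.0
top 0.14 16 x 0.0005 -0.003 0.005 z top 0.1205 V 112.0
top 0.15 23 x -0.0001 -0.006 0.007 z top 0.1258 V 73.0
top 0.16 25 x -0.0 -0.006 0.007 z top 0.1301 V 60.0
top 0.17 18 x -0.0009 -0.005 0.006 z top 0.1336 V 56.0
top 0.18 24 x 0.0001 -0.005 0.009 z top 0.1353 V 66.0
top 0.19 4 x -0.0002 -0.005 0.004 z top 0.1278 V 102.0
scene 0.11 10 x 0.0065 0.003 0.018 z top 0.1098 V 112.0
scene 0.12 27 x 0.0038 -0.004 0.009 z top 0.1356 V 79.0
scene 0.13 47 x 0.0033 -0.003 0.009 z top 0.1364 V 69.0
scene 0.14 14 x 0.0039 -0.001 0.008 z top 0.1191 V 108.0
scene 0.15 23 x 0.0035 -0.003 0.009 z top 0.1233 V 56.0
scene 0.16 24 x 0.0042 -0.003 0.009 z top 0.1271 V 61.0
scene 0.17 27 x 0.0037 -0.004 0.009 z top 0.131 V 68.0
scene 0.18 27 x 0.0042 -0.002 0.009 z top 0.133 V 56.0
scene 0.19 17 x 0.0024 -0.003 0.008 z top 0.1314 V 72.0
t 46.8 th0 93.5 pos [ 0.6496 -0.0712  0.2034] -> turn -0.0 then shift [5.88  0.048 0.335] grip 0.0513 0.0 F [-0.1  1.2 -0.8]
```

View pics/s3.png

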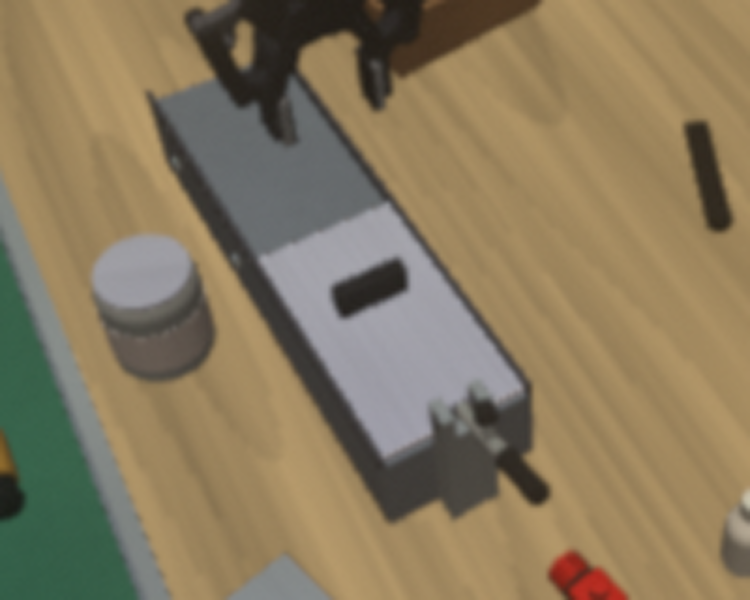

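Cover edge sits at the bracket, so it is shut. The clamp is still folded out, with its handle at (525,475). I'll move over the handle.

Request:
{"name": "servo_tool", "arguments": {"deltas": [[[0.6,0,0,0,0.6],[0.6,0,0,0,0.6],[0.6,0,0,0,0.6],[0.6,0,0,0,0.6],[0.6,0,0,0,0.6]]]}}

```text
time_s: 47.18
tool_pos: [0.6419, 0.0496, 0.2034]
tcp_rot: [0.685, 0.728, 0.0, -0.0]
wrist_force: [-0.2, 0.4, -0.3]
grip_width: 0.0513
gripper_force: 0.0
```

Request:
{"name": "servo_tool", "arguments": {"deltas": [[[0.6,0,0,0,0.6],[0.6,0,0,0,0.6],[0.6,0,0,0,0.6],[0.6,0,0,0,0.6],[0.48,0.05,0,0,0.6]]]}}

```text
time_s: 47.6
tool_pos: [0.6361, 0.1657, 0.2034]
tcp_rot: [0.685, 0.729, 0.0, -0.0]
wrist_force: [0.8, 0.2, -0.2]
grip_width: 0.0511
gripper_force: 0.0
```

Request:
{"name": "servo_tool", "arguments": {"deltas": [[[0,0,0,0,0.6],[0,0,0.3,0,0.6],[0,0,0.3,0,0.6],[0,0,0,0,0.6],[0,0,0,0,0.6]]]}}

```text
time_s: 48.02
tool_pos: [0.6363, 0.1631, 0.1787]
tcp_rot: [0.685, 0.729, -0.001, -0.0]
wrist_force: [-0.1, 0.1, -0.5]
grip_width: 0.0512
gripper_force: 0.0
```

```bash
python3 - <<'E'
from h import *
plan(*cw(0.001,.1785),.105,93.5)
E
```

```text
t 48.0 th0 93.5 pos [0.6363 0.1631 0.1787] -> turn 0.0 then shift [0.002 0.023 1.842] grip 0.0512 0.0 F [-0.1  0.1 -0.5]
```

Request:
{"name": "servo_tool", "arguments": {"deltas": [[[0,0.02,0.4,0,0.6],[0,0,0.4,0,0.6],[0,0,0.4,0,0.6],[0,0,0.4,0,0.6],[0,0,0.24,0,0.6]]]}}

```text
time_s: 48.43
tool_pos: [0.6374, 0.1631, 0.1049]
tcp_rot: [0.685, 0.729, -0.0, -0.0]
wrist_force: [0.2, -0.3, -0.2]
grip_width: 0.0511
gripper_force: 0.0
```

Request:
{"name": "servo_tool", "arguments": {"deltas": [[[0,0,0,0,0.6],[0,0,0,0,0.6],[0,0,0,0,0],[0,0,0,0,0],[0,0,0,0,0]]], "squeeze": 25}}

```text
time_s: 48.85
tool_pos: [0.6382, 0.1638, 0.1069]
tcp_rot: [0.685, 0.729, 0.001, 0.001]
wrist_force: [0.4, -1.0, 0.7]
grip_width: 0.0154
gripper_force: 0.6
```

Request:
{"name": "servo_tool", "arguments": {"deltas": [[[0,0,0,0,0],[0,0,0,0,0],[0,0,0,0,0],[0,0,0,0,0],[0,0,0,0,0]]]}}

```text
time_s: 49.27
tool_pos: [0.6389, 0.164, 0.1064]
tcp_rot: [0.685, 0.729, 0.001, 0.001]
wrist_force: [3.9, 1.0, 1.5]
grip_width: 0.0132
gripper_force: 24.7
```

```bash
python3 - <<'E'
from h import *
plan(*cw(0.001,.1785),.105,93.5)
# arc rows from 163 deg to 0, 10 deg steps, tool axes (x=case y, z down)
f=np.radians(np.r_[163:-1:-1][::10]); f=np.radians(np.linspace(163,0,19))
y=.082*np.cos(f); z=.082*np.sin(f)
for i in range(18): print(i,[round(float((y[i+1]-y[i])/.04),2),round(float(-(z[i+1]-z[i])/.04),2)])
E
```

```text
t 49.3 th0 93.6 pos [0.6389 0.164  0.1064] -> turn 0.001 then shift [-0.017 -0.044  0.034] grip 0.0132 24.7 F [3.9 1.  1.5]
0 [0.12, -0.3]
1 [0.16, -0.28]
2 [0.21, -0.25]
3 [0.24, -0.21]
4 [0.27, -0.17]
5 [0.3, -0.13]
6 [0.31, -0.08]
7 [0.32, -0.03]
8 [0.32, 0.02]
9 [0.32, 0.07]
10 [0.3, 0.12]
11 [0.28, 0.17]
12 [0.25, 0.21]
13 [0.21, 0.25]
14 [0.17, 0.28]
15 [0.12, 0.3]
16 [0.08, 0.31]
17 [0.03, 0.32]
```

Request:
{"name": "servo_tool", "arguments": {"deltas": [[[-0.12,0,-0.3,0,0],[-0.16,0,-0.28,0,0],[-0.21,0,-0.25,0,0],[-0.24,0,-0.21,0,0],[0,0,0,0,0]]]}}

```text
time_s: 49.68
tool_pos: [0.6407, 0.1338, 0.1483]
tcp_rot: [0.685, 0.729, 0.001, 0.001]
wrist_force: [5.0, 0.8, -0.2]
grip_width: 0.0129
gripper_force: 26.6
```

Request:
{"name": "servo_tool", "arguments": {"deltas": [[[-0.27,0,-0.17,0,0],[-0.3,0,-0.13,0,0],[-0.31,0,-0.08,0,0],[-0.32,0,-0.03,0,0],[0,0,0,0,0]]]}}

```text
time_s: 50.1
tool_pos: [0.6435, 0.0865, 0.1642]
tcp_rot: [0.685, 0.729, 0.001, 0.0]
wrist_force: [5.0, 1.8, 2.4]
grip_width: 0.0128
gripper_force: 27.7
```

Request:
{"name": "servo_tool", "arguments": {"deltas": [[[-0.32,0,0.02,0,0],[-0.32,0,0.07,0,0],[-0.3,0,0.12,0,0],[-0.28,0,0.17,0,0],[0,0,0,0,0]]]}}

```text
time_s: 50.52
tool_pos: [0.6465, 0.0355, 0.1489]
tcp_rot: [0.685, 0.729, -0.0, 0.002]
wrist_force: [3.8, -3.0, 6.6]
grip_width: 0.013
gripper_force: 25.2
```

```bash
python3 - <<'E'
from h import *
f=np.radians(163*(1-12/18)); plan(*cw(0.001,.100-.082*np.cos(f)),.100+.082*np.sin(f)-.019,93.5)
I,D=snapshot("scene"); cv2.imwrite("pics/s4.png",cv2.resize(I[110:290,100:340,::-1],(800,600),interpolation=cv2.INTER_CUBIC))
E
```

```text
t 50.5 th0 93.6 pos [0.6465 0.0355 0.1489] -> turn 0.001 then shift [ 0.043 -0.037  0.033] grip 0.013 25.2 F [ 3.8 -3.   6.6]
```

View pics/s4.png

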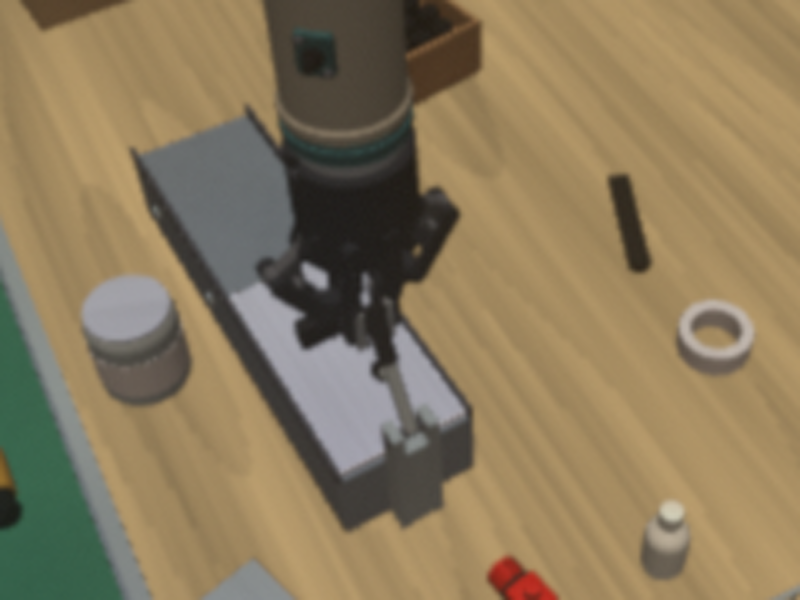

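The clamp arm follows the gripper: bar from hinge (410,420) up to handle (380,320), now over the cover. I'll continue the arc down.

Request:
{"name": "servo_tool", "arguments": {"deltas": [[[-0.23,-0.03,0.21,0,0],[-0.21,0,0.25,0,0],[-0.17,0,0.28,0,0],[0,0,0,0,0],[0,0,0,0,0]]]}}

```text
time_s: 50.98
tool_pos: [0.648, 0.0108, 0.1198]
tcp_rot: [0.685, 0.729, -0.0, 0.004]
wrist_force: [5.6, -5.6, 5.0]
grip_width: 0.0127
gripper_force: 29.0
```

Request:
{"name": "servo_tool", "arguments": {"deltas": [[[-0.12,0,0.3,0,0],[-0.08,0,0.31,0,0],[-0.03,0,0.25,0,0],[0,0,0,0,0],[0,0,0,0,0]]]}}

```text
time_s: 51.4
tool_pos: [0.6485, 0.0024, 0.0847]
tcp_rot: [0.684, 0.729, 0.0, 0.003]
wrist_force: [5.9, -4.8, 1.6]
grip_width: 0.013
gripper_force: 38.2
```

```bash
python3 - <<'E'
from h import *
plan(*cw(0.001,.018),.081,93.5)
E
```

```text
t 51.4 th0 93.6 pos [0.6485 0.0024 0.0847] -> turn 0.001 then shift [ 0.017 -0.035  0.093] grip 0.013 38.2 F [ 5.9 -4.8  1.6]
```

Request:
{"name": "servo_tool", "arguments": {"deltas": [[[0,0,0.05,0,0],[0,0,0.05,0,0],[0,0,0.04,0,0],[0,0,0.02,0,0],[0,0,0,0,0]]]}}

```text
time_s: 51.82
tool_pos: [0.6485, 0.0024, 0.0791]
tcp_rot: [0.684, 0.729, 0.0, 0.003]
wrist_force: [4.6, -5.9, 2.9]
grip_width: 0.0128
gripper_force: 40.3
```

Request:
{"name": "servo_tool", "arguments": {"deltas": [[[0,0,0.05,0,0],[0,0,0.04,0,0],[0,0,0.03,0,0],[0,0,0,0,0],[0,0,0,0,0]]]}}

```text
time_s: 52.23
tool_pos: [0.6484, 0.003, 0.0743]
tcp_rot: [0.684, 0.729, 0.0, 0.003]
wrist_force: [5.6, -3.5, 2.2]
grip_width: 0.0127
gripper_force: 41.3
```

The height has passed where the stop should be, with little force, so the pads are probably sliding on the handle. I'll release, rise and check.

Request:
{"name": "servo_tool", "arguments": {"deltas": [[[0,0,-0.05,0,0.4],[0,0,-0.05,0,0.5],[0,0,0,0,0.5],[0,0,0,0,0.5],[0,0,-0.3,0,0.5]]]}}

```text
time_s: 52.65
tool_pos: [0.6435, 0.0048, 0.0866]
tcp_rot: [0.684, 0.729, -0.002, -0.003]
wrist_force: [-0.7, -0.1, -0.4]
grip_width: 0.0427
gripper_force: 0.0
```

Request:
{"name": "servo_tool", "arguments": {"deltas": [[[0,0,-0.6,0,0.5],[0,0,-0.8,0,0.5],[0,0,-0.8,0,0],[0,0,0,0,0],[0,0,0,0,0]]]}}

```text
time_s: 53.07
tool_pos: [0.647, 0.0045, 0.1793]
tcp_rot: [0.684, 0.729, 0.001, 0.001]
wrist_force: [-0.7, -0.3, -0.9]
grip_width: 0.007
gripper_force: 0.0
```

```bash
python3 - <<'E'
from h import *
a=np.radians(YAW)
I,D=snapshot("scene"); P=cloud("scene",D)
X=P[...,0]*np.cos(a)+P[...,1]*np.sin(a)-.645; Y=-P[...,0]*np.sin(a)+P[...,1]*np.cos(a)+.0545
for y0 in np.arange(-.04,.12,.01):
    m=(abs(X)<.016)&(Y>y0)&(Y<=y0+.01)&(P[...,2]>.08)&(P[...,2]<.15)
    if m.sum()>3: print(y0.round(3),m.sum(),"x",X[m].mean().round(4),"z top",np.percentile(P[m][:,2],90).round(4))
cv2.imwrite("pics/s5.png",cv2.resize(I[150:270,130:290,::-1],(800,600),interpolation=cv2.INTER_CUBIC))
plan(*cw(0.001,.018),.15,93.5)
E
```

```text
-0.03 35 x 0.0004 z top 0.0962
-0.02 62 x 0.0005 z top 0.0967
0.0 8 x 0.0033 z top 0.1162
0.01 24 x 0.0036 z top 0.1163
0.02 21 x 0.0027 z top 0.1148
0.03 22 x 0.0037 z top 0.1131
0.04 27 x 0.003 z top 0.112
0.05 20 x 0.0035 z top 0.1094
0.06 30 x 0.0041 z top 0.1086
0.07 19 x 0.0032 z top 0.1077
0.08 19 x 0.003 z top 0.1075
0.09 48 x -0.0008 z top 0.1075
0.1 116 x -0.0003 z top 0.1065
t 53.1 th0 93.6 pos [0.6458 0.0045 0.1773] -> turn 0.001 then shift [-0.04   0.029  0.684] grip 0.0008 0.0 F [ 0.5 -0.2  0.3]
```

View pics/s5.png

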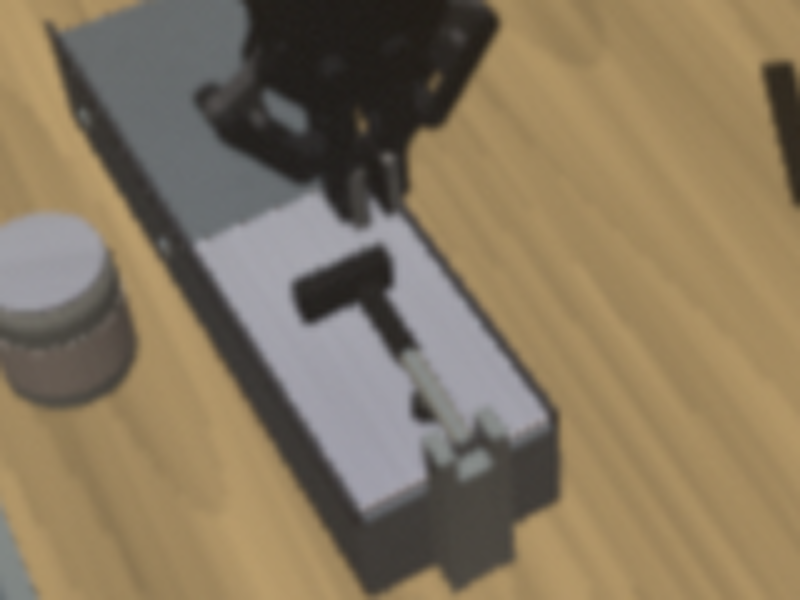

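The arm rests about 6° above level: its handle top is at 116 mm and should be about 107. I'll press it down from above with closed fingertips.

Request:
{"name": "servo_tool", "arguments": {"deltas": [[[-0.04,0.03,0.4,0,0],[0,0,0.5,0,0],[0,0,0.4,0,0],[0,0,0.1,0,0],[0,0,0,0,0]]]}}

```text
time_s: 53.53
tool_pos: [0.6452, 0.0031, 0.118]
tcp_rot: [0.684, 0.729, -0.002, -0.003]
wrist_force: [0.5, 1.6, 1.0]
grip_width: -0.0001
gripper_force: 0.0
```

Request:
{"name": "servo_tool", "arguments": {"deltas": [[[0,0,0.06,0,0],[0,0,0.06,0,0],[0,0,0.06,0,0],[0,0,0.06,0,0],[0,0,0,0,0]]]}}

```text
time_s: 53.95
tool_pos: [0.6477, 0.0028, 0.1118]
tcp_rot: [0.684, 0.729, 0.0, 0.0]
wrist_force: [0.3, 0.0, -0.5]
grip_width: 0.0001
gripper_force: 0.1
```

Request:
{"name": "servo_tool", "arguments": {"deltas": [[[0,0,0.04,0,0],[0,0,0.04,0,0],[0,0,0.02,0,0],[0,0,0,0,0],[0,0,0,0,0]]]}}

```text
time_s: 54.37
tool_pos: [0.6476, 0.0028, 0.1076]
tcp_rot: [0.684, 0.729, -0.0, -0.0]
wrist_force: [0.1, 0.0, -0.7]
grip_width: 0.0002
gripper_force: 0.0
```

Request:
{"name": "servo_tool", "arguments": {"deltas": [[[0,0,0.04,0,0],[0,0,0.03,0,0],[0,0,0.03,0,0],[0,0,0,0,0],[0,0,0,0,0]]]}}

```text
time_s: 54.78
tool_pos: [0.6479, 0.0028, 0.1066]
tcp_rot: [0.684, 0.729, 0.001, 0.001]
wrist_force: [-4.4, 0.7, 13.5]
grip_width: 0.0
gripper_force: 6.5
```

Request:
{"name": "servo_tool", "arguments": {"deltas": [[[0,0,0.03,0,0],[0,0,0.03,0,0],[0,0,0,0,0],[0,0,0,0,0],[0,0,0,0,0]]]}}

```text
time_s: 55.2
tool_pos: [0.6481, 0.0028, 0.1063]
tcp_rot: [0.684, 0.729, 0.001, 0.001]
wrist_force: [-6.8, 0.0, 21.3]
grip_width: 0.0
gripper_force: 11.1
```

It is hard on the stop (21 N at 106 mm). I'll lift off and do a final check.

Request:
{"name": "servo_tool", "arguments": {"deltas": [[[0,0,-0.3,0,0],[0,0,-0.6,0,0],[0,0,-0.8,0,0],[0,0,-0.8,0,0],[0,0,-0.5,0,0]]]}}

```text
time_s: 55.62
tool_pos: [0.6487, 0.0028, 0.2248]
tcp_rot: [0.684, 0.729, 0.001, 0.002]
wrist_force: [0.6, -0.5, 0.1]
grip_width: 0.0003
gripper_force: 0.0
```

Request:
{"name": "servo_tool", "arguments": {"deltas": [[[-0.6,0.5,0,0,0],[-0.6,0.5,0,0,0],[-0.6,0.5,0,0,0],[-0.6,0.5,0,0,0],[0,0,0,0,0]]]}}

```text
time_s: 56.03
tool_pos: [0.737, -0.0932, 0.2197]
tcp_rot: [0.686, 0.728, -0.0, 0.002]
wrist_force: [0.4, -0.8, 0.3]
grip_width: -0.0004
gripper_force: 0.0
```

```bash
python3 - <<'E'
from h import *
a=np.radians(YAW)
I,D=snapshot("scene"); P=cloud("scene",D)
X=P[...,0]*np.cos(a)+P[...,1]*np.sin(a)-.645; Y=-P[...,0]*np.sin(a)+P[...,1]*np.cos(a)+.0545
for y0 in np.arange(-.04,.12,.01):
    m=(abs(X)<.016)&(Y>y0)&(Y<=y0+.01)&(P[...,2]>.08)&(P[...,2]<.15)
    if m.sum()>3: print(y0.round(3),"z top",np.percentile(P[m][:,2],90).round(4))
for o in find("scene",I,D): print({k:o[k] for k in("px","n","stub","ax","dark")})
cv2.imwrite("pics/s6.png",cv2.resize(I[:,:,::-1],(800,600),interpolation=cv2.INTER_CUBIC))
print(get_state()["wrist_force"])
E
```

```text
-0.03 z top 0.0969
-0.02 z top 0.0956
0.0 z top 0.1066
0.01 z top 0.1062
0.02 z top 0.1063
0.03 z top 0.1058
0.04 z top 0.1067
0.05 z top 0.1042
0.06 z top 0.1041
0.07 z top 0.1052
0.08 z top 0.1042
0.09 z top 0.1075
0.1 z top 0.1071
[-0.08171998 -0.28310535 -0.65764869]
```

View pics/s6.png

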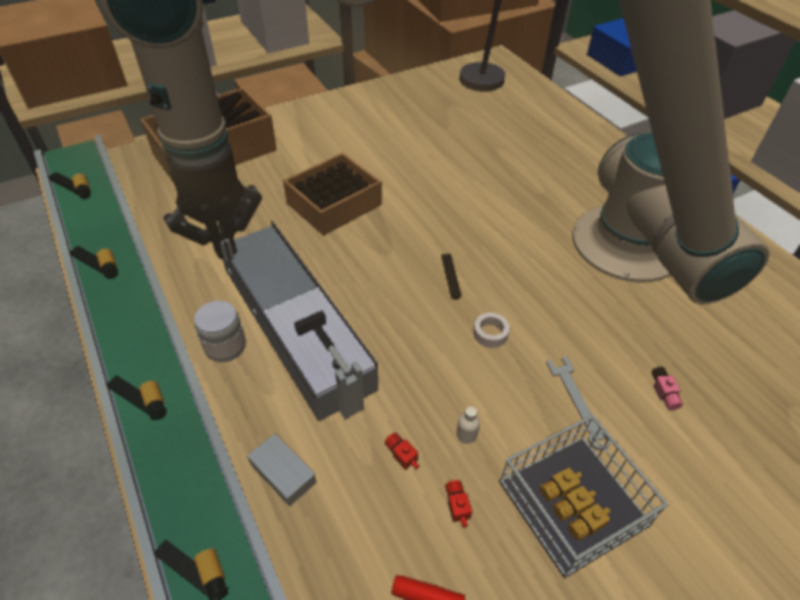

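The final view shows the cover shut with the clamp level on it at (335,345). The three rejects are in the basket at (575,500), no brass valve is left on the bench, and the bystanders have not moved.

```bash
python3 -c "
from bench import close_job
print(close_job())"
```

```text
the job is handed in; nothing more can be done
None
```

The job is handed in: both capped valves are in the case, the cover is fully shut with the clamp down at its stop, and all three uncapped valves are in the wire basket. Only two capped valves were on the bench, and nothing else was moved.

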